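# Turn the mould stand's plate over and stack the dessert moulds on it

## Robot

A 7-joint arm with a two-finger parallel gripper is mounted at the origin on the work surface. World frame = base frame: x ahead of the robot, y to its left, z up, the work surface at z = 0. Lengths are in mm, angles in rad, forces in N, time in s.
With the tool pointing down it reaches from about 400 to 850 mm from the base axis. Payload 6.9 kg.
Tool frame: the origin (TCP) lies midway between the tips of the shut fingers; the grasp point (between the pads) lies 19 mm behind it; z points along the fingers, y is the line along which they close (so a half turn about z gives the same grasp; the last joint's range is limited). The gripper opens to 85 mm and grips with 20 to 120 N. Pads are 22 mm wide; open, the fingers measure 114 mm over their backs; the gripper's body (76 mm by 85 mm) begins 54 mm behind the grasp point. The pads swing forward as they close: fully open they stand 13 mm farther back than shut.
Start: joints at [-1.137, 0.507, -0.238, 1.5, 0.126, 1.149, -0.155], TCP at [201.835, 591.501, 231.275] pointing down, gripper open.
Joint ranges: [-3.08, 3.08], [-0.24, 2.05], [-1.43, 1.35], [0, 2.5], [-1.52, 4.66], [0.17, 1.96], [-2.89, 2.89]. Speed limits (rad/s): [2.39, 2.39, 3.14, 3.14, 3.14, 3.14, 3.14].

## Interface

Orientations are given as [roll, pitch, yaw] about the fixed x, y, z axes, in that order (R = Rz(yaw) Ry(pitch) Rx(roll)).
In Python, from station import manip gives the robot as it stands.
- The arm moves only by the shell command python3 -m jog 'ROWS' [OPENING]. ROWS is JSON, a list that holds one entry, the list of rows, each a list of 6 numbers: the shift along the world's x, y, z in units of 0.2 m (1.0 is 0.2 m), then the turn, a rotation vector about the world's x, y, z in units of 180 degrees (1.0 is 180 degrees). In form: [[[x, y, z, rx, ry, rz], ...]]. A call has exactly 8 rows; each row is the pose to reach, as a shift and turn from the pose commanded when the call began, turning the shorter way round; what a row does not reach only later rows make up. A row lasts 1/12 s, in which the tool goes at most 41.7 mm and 7.16 degrees, less where a joint would pass 70% of its speed; a pose out of reach is approached as far as the arm can. A call with a number of a shift or a turn outside -1 to 1 is refused whole. A call with a gripper value outside its range is refused whole. OPENING is the opening, from 0 (shut) to 1 (fully open), set as the call begins (- or left out, the last holds). The fingers move at their own pace and stop on an object; the grip force is fixed at half the most. Time passes only in rows, so rows that repeat a pose let the fingers close, or fill a call up. It gives the time, the measured TCP pose, the force, the opening and the grip force at its end, in the units of the state.
- manip.read_state(): the state, without advancing time (a new reading comes with each control period).
- manip.read_camera(name): name is "scene" or "top" or "wrist"; returns a dict with "frame" (480x640x3 uint8, blue, green, red), "depth" (480x640 float32, mm along the optical axis (not along the pixel's ray), 0 where there is no reading), "K" (3x3 intrinsics, pixels), "dist_coeffs" ([k1, k2, p1, p2, k3] as OpenCV has them; the pictures are not rectified), "extrinsics" (4x4, takes a point from camera to world coordinates). Camera axes: x right, y down, z forward; pixel columns grow to the right and rows downward; lengths in mm; the calibration is good to about 2 mm. A picture is of the moment at which its call begins.
- manip.hand_in(): hands the job in; it is judged then, once.
The state is a dict: "t": time; "joints": joint angles; "joint_velocities": joint speeds; "joint_efforts": joint torques, N m; "tool_pos": TCP position; "orientation": TCP orientation; "ft_force": force on the tool from outside, world axes, zero at the start; "moment": the same for the moment, N m; "opening": opening from 0.0 (shut) to 1.0 (fully open); "grasp_force": force on a finger pad.
Only numpy, scipy, OpenCV 4.12 (cv2) and the standard library are available. Lean on these libraries where they do the work, as an engineer would, in place of code of your own. Each camera call takes 0.05 s, during which the arm holds its last target. There are 200 camera calls.

## Task

Take the ribbed plate off its pinned stand, turn it over so that the side with the round well faces up, and seat it fully home on the two pins again (it fits only one way round; the slotted oak rest can hold it on end while you change your grip). Then nest all the dessert moulds, upright, into one straight stack standing in the well. Leave the tin, the saucer and the fork where they are.

Things in the scene. Friction and masses are not known exactly. Their poses are not given: they have to be found in the camera images.
- stand: fixed dark wooden stand; origin at the centre of its foot on the table. Foot 135 (x) x 56 (y) x 10 mm, above it a block 124 x 46 mm with a flat top 45 mm above the table. Two upright steel pins, 10 mm tall with tapered tips, on its x axis: thick (10 mm diameter) at x = -52 mm, thin (7 mm) at x = +42 mm, so the plate fits one way round only
- thick_pin (a point): foot of the thick pin, on the stand's top (45 mm above the table)
- thin_pin (a point): foot of the thin pin, on the stand's top (45 mm above the table)
- plate_center (a point): centre (also of the thickness) of the loose reversible aluminium plate, 130 (x) x 64 (y) x 12 mm (z), 0.18 to 0.28 kg. Its +z face is ribbed (ribs 0.5 mm, look only), its -z face has the round well. Through holes on its x axis: 13 mm diameter at x = -52 mm for the thick pin, 10 mm at x = +42 mm for the thin pin; they match the pins when its x axis lies along the stand's x axis
- plate: the same plate and frame. At the start it sits on the stand ribs (+z) up, axes along the stand's. Seated either way up, its centre is 51 mm above the table; it overhangs the stand's block by 9 mm on each long side, so it can be gripped across its 64 mm width. Turned over and seated, its +z points down and its x axis along the stand's
- plate_thick_hole (a point): centre of the plate's 13 mm hole, half-way through the thickness
- well (a point): centre of the floor of the plate's well (52 mm diameter, 4 mm deep): on the plate's z axis, 2 mm to the -z side of its centre; 53 mm above the table once the turned plate is seated
- slot (a point): centre of the slot's floor in the fixed oak rest, 12 mm above the table; axes as the rest's. Rest 74 (x) x 50 (y) x 45 mm tall; the slot runs right across along y, 18 mm wide along x, 33 mm deep. The plate can stand in it on a short end, faces towards the rest's +-x, width along y (7 mm overhang each side), centre 77 mm above the table, and stays when released
- mould0_center (a point): centre, half-way up, of a loose steel tapered dessert mould (open cup, no handle), one of up to five alike; 46 mm diameter at the foot, 64 mm at the rim, 52 mm tall, wall 3.5 mm, floor 4 mm, 0.06 to 0.13 kg; z axis up through the mouth. It starts upright on the table. Nested in another one it stands 24 to 27 mm higher than that one. None if absent
- mould0: the same mould 0, origin at the centre of its underside
- mould1_center (a point): centre, half-way up, of a loose steel tapered dessert mould (open cup, no handle), one of up to five alike; 46 mm diameter at the foot, 64 mm at the rim, 52 mm tall, wall 3.5 mm, floor 4 mm, 0.06 to 0.13 kg; z axis up through the mouth. It starts upright on the table. Nested in another one it stands 24 to 27 mm higher than that one. None if absent
- mould1: the same mould 1, origin at the centre of its underside
- mould2_center (a point): centre, half-way up, of a loose steel tapered dessert mould (open cup, no handle), one of up to five alike; 46 mm diameter at the foot, 64 mm at the rim, 52 mm tall, wall 3.5 mm, floor 4 mm, 0.06 to 0.13 kg; z axis up through the mouth. It starts upright on the table. Nested in another one it stands 24 to 27 mm higher than that one. None if absent
- mould2: the same mould 2, origin at the centre of its underside
- mould3_center (a point): centre, half-way up, of a loose steel tapered dessert mould (open cup, no handle), one of up to five alike; 46 mm diameter at the foot, 64 mm at the rim, 52 mm tall, wall 3.5 mm, floor 4 mm, 0.06 to 0.13 kg; z axis up through the mouth. It starts upright on the table. Nested in another one it stands 24 to 27 mm higher than that one. None if absent
- mould3: the same mould 3, origin at the centre of its underside
- mould4_center (a point): centre, half-way up, of a loose steel tapered dessert mould (open cup, no handle), one of up to five alike; 46 mm diameter at the foot, 64 mm at the rim, 52 mm tall, wall 3.5 mm, floor 4 mm, 0.06 to 0.13 kg; z axis up through the mouth. It starts upright on the table. Nested in another one it stands 24 to 27 mm higher than that one. None if absent
- mould4: the same mould 4, origin at the centre of its underside
- tin: bystander: closed round steel tin, 75 mm diameter, 42 mm tall, origin under its centre; leave it
- saucer: bystander: green ceramic saucer, 100 mm diameter, 13 mm tall, origin under its centre; leave it
- fork: bystander: stainless dessert fork lying flat, 162 mm along its x, 20 mm wide, 4 mm thick, origin near its middle; leave it
Things that resemble listed ones, but are neither listed nor needed, are in the scene too. Leave any purple or turquoise look-alike of the mould0 alone.

How it is judged (in metres and radians):
On the way:
1. the plate is turned over, well side up, and fully seated on both pins (z of plate_center in the frame of stand below 0.0535 m and x of plate_center in the frame of stand between -0.004 and 0.004 m and y of plate_center in the frame of stand between -0.004 and 0.004 m and angle between plate_center's own z axis and vertical above 3.09 rad and horizontal distance between plate_thick_hole and thick_pin below 0.005 m), for 0.3 s.
At the end, for the whole second after the job is handed in: The plate lies on the stand, well side up (level within 3 degrees), centre within 4 mm of the stand's axes and pressed home (within 2.5 mm of its seat), and every mould that is present stands upright (within 0.1 rad) and at rest in one nested stack, its axis within 7 mm of the well's centre (all of step 1 and horizontal distance between each of mould0_center, mould1_center, mould2_center, mould3_center, mould4_center and well below 0.007 m and angle between each of mould0_center, mould1_center, mould2_center, mould3_center, mould4_center's own z axis and vertical below 0.1 rad and height (world z) of each of mould0_center, mould1_center, mould2_center, mould3_center, mould4_center below 0.2 m and linear speed of each of mould0, mould1, mould2, mould3, mould4, plate below 0.02 m/s); the robot touches nothing.
It fails at once if the tin is shifted by more than 40 mm (distance of tin from where it was at the start of the episode above 0.04 m).
It fails at once if the saucer is shifted by more than 40 mm (distance of saucer from where it was at the start of the episode above 0.04 m).
It fails at once if the fork is shifted by more than 40 mm (distance of fork from where it was at the start of the episode above 0.04 m).
Of mould0, mould1, mould2, mould3, mould4 only 3 to 5 are there at a start; the rules pass over those that are not, and their reading is None.
At some moment in a run one of mould0, mould1, mould2, mould3, mould4 may be knocked a few centimetres aside while the robot is not near it.
It also fails if it takes over 210 s, if anything falls off the work surface, if the arm or the gripper's body presses on something with over 40 N, if the wrist force passes 120 N, or if a joint passes its speed limit or range.

## Working session

There is one attempt and no reset: what is moved stays moved. The work goes in short steps, Python scripts to look and compute and a shell command to move; the robot and the scene stay as the last step left them, time stands still between calls to the robot, and variables do not carry over. Pictures are saved under pics/ and viewed, at most 14 in all, crops included, and the job is handed in when it is done.

```bash
ls; mkdir -p pics; cat > h.py <<'E'
import numpy as np, cv2
from station import manip
def cam(n):
    c=manip.read_camera(n); return c
def ray(c,uv):
    p=cv2.undistortPoints(np.array([[uv]],float),np.array(c["K"],float),np.array(c["dist_coeffs"],float))[0,0]
    T=np.array(c["extrinsics"]); d=T[:3,:3]@np.array([p[0],p[1],1.]); return T[:3,3],d
def onz(c,uv,z):
    o,d=ray(c,uv); return o+d*(z-o[2])/d[2]
def cloud(c):
    K=np.array(c["K"],float); v,u=np.mgrid[:480,:640]
    p=cv2.undistortPoints(np.stack([u,v],-1).reshape(-1,1,2).astype(float),K,np.array(c["dist_coeffs"],float)).reshape(480,640,2)
    z=c["depth"]; P=np.dstack([p[...,0]*z,p[...,1]*z,z]); T=np.array(c["extrinsics"])
    W=P@T[:3,:3].T+T[:3,3]; W[z<=0]=np.nan; return W
E
python3 - <<'E'
from h import *
for n in("top","scene"):
    c=cam(n); cv2.imwrite(f"pics/{n}0.png",c["frame"]); print(n,np.round(c["extrinsics"],2).tolist(),np.round(c["K"],0).tolist())
    np.save(f"{n}0.npy",c,allow_pickle=True)
print(manip.read_state())
E
```

```text
pics
top [[0.02, -0.99, 0.13, 460.69], [-1.0, -0.02, -0.02, -64.25], [0.02, -0.13, -0.99, 1256.02], [0.0, 0.0, 0.0, 1.0]] [[546.0, 0.0, 325.0], [0.0, 546.0, 238.0], [0.0, 0.0, 1.0]]
scene [[0.09, 0.7, -0.7, 1256.98], [1.0, -0.05, 0.08, -131.51], [0.02, -0.71, -0.71, 686.57], [0.0, 0.0, 0.0, 1.0]] [[445.0, 0.0, 319.0], [0.0, 445.0, 235.0], [0.0, 0.0, 1.0]]
{'t': 0.1, 'joints': array([-1.13648359,  0.50826756, -0.23754215,  1.50098886,  0.12573555,
        1.14891658, -0.15480534]), 'joint_velocities': array([ 0.00066089, -0.00206452,  0.00075389, -0.00191345,  0.00108424,
       -0.00048969,  0.00109108]), 'joint_efforts': array([-4.93537373e-03, -6.21845198e+01, -2.19483912e+00, -2.50206846e+01,
        1.25195528e-02,  7.75281253e-03,  9.54297292e-06]), 'tool_pos': array([201.76015495, 591.08197411, 230.52360432]), 'orientation': array([-3.14000611e+00,  5.25951423e-05,  2.81280520e+00]), 'ft_force': array([-0.09553932, -0.09866345,  0.35699108]), 'moment': array([-2.01226555e-02,  5.61353861e-05, -5.41831851e-02]), 'grasp_force': 0.0, 'opening': 1.0055420937508488}
```

View pics/top0.png

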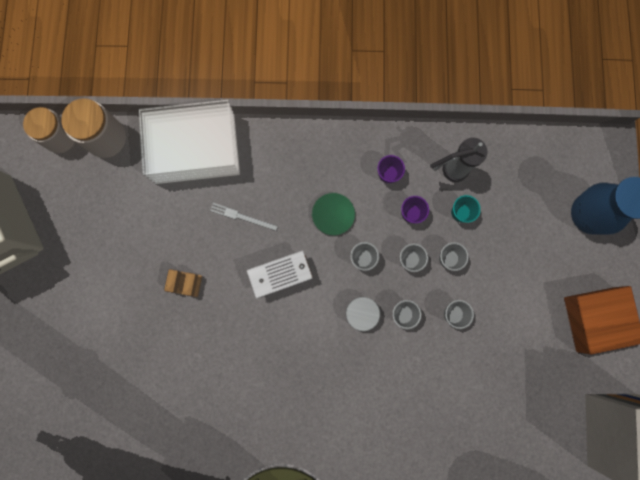

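View pics/scene0.png

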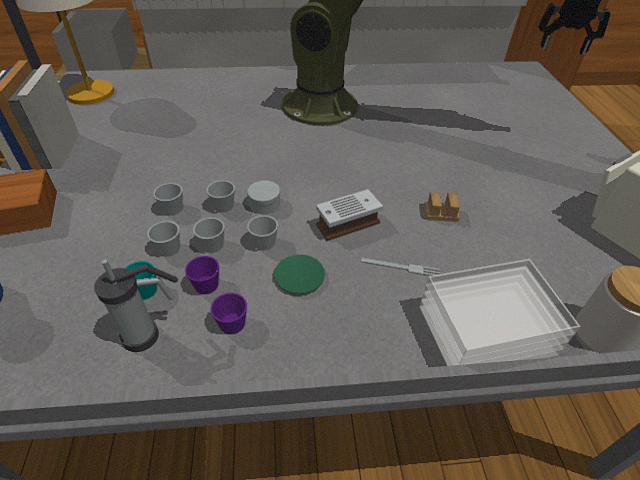

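Top view: the grey steel moulds are at (365,257), (413,258), (454,257), (407,315) and (460,315). Things that could be taken for them are the tin (363,315, closed lid), the purple cups (391,169) and (415,210), and the turquoise cup (466,209). The ribbed plate is at (280,274), the oak rest at (183,283), the saucer at (334,214) and the fork at (243,217). I choose the five open grey cups and check them in a close crop.

```bash
cat > m.py <<'E'
from h import *
c=np.load("top0.npy",allow_pickle=True).item(); f=c["frame"]; W=cloud(c)
a=cv2.resize(f[235:345,235:345],(400,400),interpolation=cv2.INTER_CUBIC);b=cv2.resize(f[235:345,375:485],(400,400),interpolation=cv2.INTER_CUBIC)
cv2.imwrite("pics/crop.png",np.hstack([a,b]))
for n,(u,v) in dict(m0=(365,257),m1=(413,258),m2=(454,257),m3=(407,315),m4=(460,315),tin=(363,315),p1=(391,169),p2=(415,210),tq=(466,209)).items():
    P=W[v-22:v+23,u-22:u+23].reshape(-1,3); zt=np.nanpercentile(P[:,2],98); s=P[(P[:,2]>(44 if n!="tin" else 37))&(P[:,2]<60)]
    (x,y),r=cv2.minEnclosingCircle(s[:,:2].astype(np.float32)); print(n,np.round([x,y,r,zt],1),len(s),np.round((s[:,:2].max(0)+s[:,:2].min(0))/2,1))
for n,(u,v,w,zl,zh) in dict(plate=(280,274,45,50,64),rest=(183,283,30,38,52)).items():
    P=W[v-w:v+w,u-w:u+w].reshape(-1,3); s=P[(P[:,2]>zl)&(P[:,2]<zh)]
    r=cv2.minAreaRect(s[:,:2].astype(np.float32)); print(n,r,np.median(s[:,2]),len(s))
print("table z",np.nanmedian(W[380:420,300:400,2]))
E
python3 m.py
```

```text
m0 [ 582.1 -173.5   31.6   53.1] 169 [ 581.5 -173.5]
m1 [ 580.9 -283.6   32.1   52.4] 182 [ 581.2 -283.7]
m2 [ 585.7 -374.7   32.    53.1] 174 [ 586.2 -374.6]
m3 [ 456.7 -267.5   31.8   53.4] 184 [ 456.3 -266.9]
m4 [ 458.9 -384.1   32.3   53.1] 183 [ 457.8 -384.1]
tin [ 457.2 -171.7   37.6   46. ] 863 [ 454.9 -171.9]
p1 [ 783.9 -232.8   32.2   52.8] 173 [ 784.2 -232.4]
p2 [ 690.5 -287.6   32.3   52.7] 169 [ 690.  -286.6]
tq [ 694.2 -405.1   32.4   52.6] 176 [ 694.7 -405.3]
plate ((538.3682250976562, 14.393775939941406), (64.38837432861328, 130.08688354492188), 20.587427139282227) 57.15209176207452 1700
rest ((518.6209716796875, 233.8668670654297), (63.46726989746094, 49.97699737548828), 80.9185791015625) 44.9589386645074 470
table z 0.40311766267450366
```

View pics/crop.png

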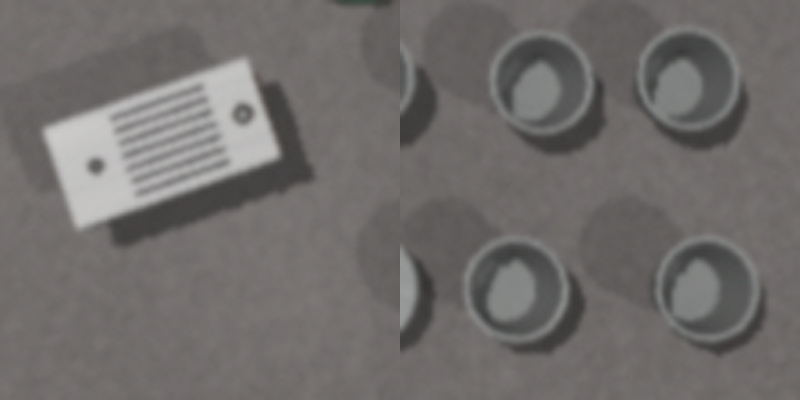

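The right crop shows four open grey cups, matching the description. In the left crop the plate's thick pin and hole are at about (301,266) and the thin ones at (261,280), so the stand's x axis runs at yaw ≈110.6° with its centre at ≈(538,14). I move over it and log joint states as I go.

```bash
cat > lg.py <<'E'
from station import manip; import json
s=manip.read_state(); json.dump([list(map(float,s[k])) for k in("joints","tool_pos","orientation")],open("log.txt","a")); open("log.txt","a").write("\n")
import numpy as np; print(round(s["t"],2),np.round(s["joints"],2),np.round(s["tool_pos"],1),np.round(s["orientation"],3),"F",np.round(s["ft_force"],1),"op",round(s["opening"],3),round(s["grasp_force"],1))
E
python3 lg.py
python3 - <<'E'
from h import *
c=np.load("top0.npy",allow_pickle=True).item(); W=cloud(c); P=W[253:313,153:213].reshape(-1,3)
s=P[P[:,2]>40]; k=s[:,:2]-[518.6,233.9]
for ang in(78,81,84):
    a=np.radians(ang);p=k@[np.cos(a),np.sin(a)];q=k@[-np.sin(a),np.cos(a)];h=np.histogram(p,bins=np.arange(-48,50,4))
    print(ang,np.sort(p)[[0,3,-4,-1]].round(1),"neg max",np.sort(p[p<0])[-4:].round(1),"pos min",np.sort(p[p>0])[:4].round(1),"q",q.min(),q.max())
s2=P[(P[:,2]>5)&(P[:,2]<35)]; print(len(s2)); print(np.histogram(P[:,2],bins=[-5,3,8,10,14,18,30,38,42,48]))
a=np.radians(81);L=P[(P[:,2]>7)&(P[:,2]<16)];k=L[:,:2]-[518.6,233.9];print(np.sort(k@[np.cos(a),np.sin(a)]).round(0))
E
python3 -m jog '[[[0.07,-0.12,0.1,0,0,-0.012],[0.14,-0.24,0.2,0,0,-0.024],[0.21,-0.36,0.3,0,0,-0.036],[0.28,-0.48,0.3,0,0,-0.047],[0.35,-0.6,0.3,0,0,-0.06],[0.42,-0.72,0.3,0,0,-0.07],[0.49,-0.84,0.3,0,0,-0.082],[0.56,-0.96,0.3,0,0,-0.094]]]' 1; python3 lg.py
```

```text
0.1 [-1.14  0.51 -0.24  1.5   0.13  1.15 -0.15] [201.8 591.1 230.5] [-3.14   0.     2.813] F [-0.1 -0.1  0.4] op 1.006 0.0
78 [-32.6 -31.4  31.5  32.3] neg max [-8.9 -8.4 -8.3 -7.5] pos min [8.3 8.6 8.7 8.8] q -25.91564481962933 26.173064598397218
81 [-31.7 -31.2  31.5  31.7] neg max [-9.1 -9.  -8.7 -8.3] pos min [8.6 9.  9.  9.2] q -25.042739515752455 24.998915472151673
84 [-32.2 -31.5  31.4  32.7] neg max [-9.  -8.7 -8.  -7.8] pos min [7.9 8.3 8.4 8.6] q -26.047232439843494 26.30450236674183
396
(array([2354,  423,   37,   96,   66,   58,   38,   61,  355]), array([-5,  3,  8, 10, 14, 18, 30, 38, 42, 48]))
[-70. -61. -58. -42. -38. -38. -37. -37. -37. -37. -37. -37. -37. -37.
 -37. -37. -37. -37. -37. -36. -36. -36. -36. -36. -36. -36. -36. -35.
 -35. -35. -35. -35. -35. -35. -35. -35. -35. -35. -35. -34. -34. -34.
 -34. -34. -34. -34. -34. -34. -34. -33. -33. -33. -33. -33. -33. -32.
 -32. -32. -32. -32. -32. -32. -32. -32. -31. -31. -31. -31. -31. -31.
 -31. -31. -31. -31. -30. -30. -30. -30. -30. -30. -30. -30. -28.  -8.
  -2.  -1.  -1.  -1.  -1.  -1.  -1.  -1.  -1.  -0.  -0.  -0.  -0.  -0.
   0.   1.   1.   1.   1.   1.   1.   1.   1.   1.   1.   2.   2.   2.
   2.   2.   3.   3.   3.   3.   3.   3.   3.   3.   3.   3.   3.   4.
   4.   4.   4.   4.   4.   4.   4.   4.   5.   5.   5.   5.   5.   5.
   5.   6.   6.   6.   6.   6.   7.   7.   7.   7.   7.   7.   7.   7.
   7.   8.   8.   8.   8.   8.   8.   8.   8.   8.   8.   8.   8.   9.
   9.   9.   9.   9.   9.   9.   9.   9.   9.  10.  10.  10.  10.  10.
  10.  10.  11.  11.  11.  44.  55.  59.]
t: 0.77
tool_pos: [314.2, 398.0, 291.0]
orientation: [-3.141, -0.0, 2.516]
ft_force: [0.3, 0.1, -0.9]
opening: 0.996
grasp_force: 0.0
0.77 [-0.85  0.27 -0.13  1.7   0.04  1.17 -0.05] [314.2 398.  291. ] [-3.141 -0.     2.516] F [ 0.3  0.1 -0.9] op 0.996 0.0
```

```bash
python3 -m jog '[[[0.07,-0.12,0,0,0,-0.012],[0.14,-0.24,0,0,0,-0.024],[0.21,-0.36,0,0,0,-0.036],[0.28,-0.48,0,0,0,-0.047],[0.35,-0.6,0,0,0,-0.06],[0.42,-0.72,0,0,0,-0.07],[0.49,-0.84,0,0,0,-0.082],[0.56,-0.96,0,0,0,-0.094]]]' 1; python3 lg.py
python3 -m jog '[[[0.07,-0.12,0,0,0,-0.012],[0.14,-0.24,0,0,0,-0.024],[0.21,-0.36,0,0,0,-0.036],[0.28,-0.48,0,0,0,-0.047],[0.35,-0.6,0,0,0,-0.06],[0.42,-0.72,0,0,0,-0.07],[0.49,-0.84,0,0,0,-0.082],[0.56,-0.96,0,0,0,-0.094]]]' 1; python3 lg.py
cat > fit.py <<'E'
import json,numpy as np,itertools
from scipy.spatial.transform import Rotation as R
D=[json.loads(l) for l in open("log.txt")]
best=[]
for sg in itertools.product([1,-1],repeat=7):
    if sg[1]<0: continue
    e=0;res=[]
    for q,p,o in D:
        q=np.array(q)*sg
        A=R.from_euler("ZYZYZYZ",q); M=R.from_euler("xyz",o)
        res.append((A,M,q))
    # tool z down check, then M = Rz(a) A Rz(b)
    tz=[A.apply([0,0,1])[2] for A,M,q in res]
    best.append((sum((1+np.array(tz))**2),sg,np.round(tz,4)))
best.sort(key=lambda t:t[0])
for b in best[:6]: print(b)
E
python3 fit.py
```

```text
t: 1.43
tool_pos: [426.1, 206.1, 291.1]
orientation: [-3.141, -0.0, 2.22]
ft_force: [1.2, -0.2, -0.5]
opening: 1.0
grasp_force: 0.0
1.43 [-0.53  0.22  0.04  1.78 -0.01  1.14  0.16] [426.1 206.1 291.1] [-3.141 -0.     2.22 ] F [ 1.2 -0.2 -0.5] op 1.0 0.0
t: 2.1
tool_pos: [538.1, 14.2, 291.0]
orientation: [-3.141, -0.0, 1.925]
ft_force: [-0.3, 0.3, -0.5]
opening: 0.998
grasp_force: 0.0
2.1 [-0.21  0.33  0.2   1.63 -0.07  1.19  0.36] [538.1  14.2 291. ] [-3.141 -0.     1.925] F [-0.3  0.3 -0.5] op 0.998 0.0Traceback (most recent call last):
  File "fit.py", line 10, in <module>
    A=R.from_euler("ZYZYZYZ",q); M=R.from_euler("xyz",o)
  File "scipy/spatial/transform/_rotation.pyx", line 1413, in scipy.spatial.transform._rotation.Rotation.from_euler
ValueError: Expected axis specification to be a non-empty string of upto 3 characters, got ZYZYZYZ
```

```bash
cat > fit.py <<'E'
import json,numpy as np,itertools
from scipy.spatial.transform import Rotation as R
from scipy.optimize import least_squares
D=[json.loads(l) for l in open("log.txt")]
ax="zyzyzyz"
def fk(q,sg,L,a,b):
    M=R.from_euler("z",a); p=np.zeros(3)
    for i in range(7):
        M=M*R.from_euler(ax[i],q[i]*sg[i]); p=p+M.apply(L[3*i:3*i+3])
    return p,M*R.from_euler("z",b)
def main():
    out=[]
    for sg in itertools.product([1,-1],repeat=7):
        if sg[1]<0: continue
        Rs=[(fk(q,sg,np.zeros(21),0,0)[1],R.from_euler("xyz",o)) for q,p,o in D]
        f=lambda x:np.concatenate([(R.from_euler("z",x[0])*A*R.from_euler("z",x[1])*M.inv()).as_rotvec() for A,M in Rs])
        r=min((least_squares(f,[0,b0]) for b0 in(0,1.57,3.14,-1.57)),key=lambda r:r.cost); out.append((r.cost,sg,r.x))
    out.sort(key=lambda t:t[0])
    for b in out[:4]: print(b)
    _,sg,(a,b)=out[0]
    idx=[2,6,8,12,14,20] 
    def g(x):
        L=np.zeros(21); L[idx]=x
        return np.concatenate([fk(q,sg,L,a,b)[0]-p for q,p,o in D]+[0.01*(x-[330,0,400,0,400,250])])
    r=least_squares(g,[330,0,400,0,400,250]); print(r.cost,np.round(r.x,1)); 
    np.save("fk.npy",dict(sg=sg,a=a,b=b,x=r.x,idx=idx),allow_pickle=True)
if __name__=="__main__": main()
E
python3 fit.py
```

```text
(np.float64(7.07668763056272e-31), (-1, 1, -1, 1, -1, 1, -1), array([2.73716197e-13, 1.57079633e+00]))
(np.float64(0.0025344395080606277), (-1, 1, 1, 1, 1, 1, 1), array([0.15611064, 1.49757892]))
(np.float64(0.04333107249646504), (-1, 1, -1, 1, 1, 1, -1), array([1.11964833, 2.67163959]))
(np.float64(0.051806655103850845), (-1, 1, 1, 1, -1, 1, 1), array([-0.86424844,  0.49601866]))
1161.7460867561651 [257.4   3.  607.2  66.2 397.  332.9]
```

```bash
python3 -m jog '[[[0,0,0.1,-0.045,-0.017,0],[0,0,0.2,-0.09,-0.034,0],[0,0,0.2,-0.13,-0.05,0],[0,0,0.2,-0.182,-0.068,0],[0,0,0.2,-0.182,-0.068,0],[0,0,0.2,-0.182,-0.068,0],[0,0,0.2,-0.182,-0.068,0],[0,0,0.2,-0.182,-0.068,0]]]' 1; python3 lg.py
python3 -m jog '[[[0,0,0,0.03,0.01,0],[0,0,0,0.06,0.02,0],[0,0,0,0.09,0.03,0],[0,0,0,0.13,0.05,0],[0,0,0,0.16,0.06,0],[0,0,0,0.19,0.07,0],[0,0,0,0.22,0.08,0],[0,0,0,0.234,0.088,0]]]' 1; python3 lg.py
python3 -m jog '[[[0,0,0,0.03,0.01,0],[0,0,0,0.06,0.02,0],[0,0,0,0.09,0.03,0],[0,0,0,0.13,0.05,0],[0,0,0,0.16,0.06,0],[0,0,0,0.19,0.07,0],[0,0,0,0.22,0.08,0],[0,0,0,0.234,0.088,0]]]' 1; python3 lg.py
python3 -m jog '[[[0,0,0,0,0,0.04],[0,0,0,0,0,0.08],[0,0,0,0,0,0.12],[0,0,0,0,0,0.16],[0,0,0,0,0,0.2],[0,0,0,0,0,0.24],[0,0,0,0,0,0.27],[0,0,0,0,0,0.3]]]' 1; python3 lg.py
sed -i 's/idx=\[2,6,8,12,14,20\]/idx=[2,3,6,8,9,12,14,15,18,20]/; s/\[330,0,400,0,400,250\]/[330,0,0,400,0,0,400,0,0,250]/g; s/0\.01\*/0.001*/' fit.py; python3 fit.py
```

```text
t: 2.77
tool_pos: [537.8, 14.7, 331.4]
orientation: [3.141, 0.608, 1.926]
ft_force: [0.3, -0.6, 0.5]
opening: 1.002
grasp_force: 0.0
2.77 [-0.67  0.31  0.28  1.74  0.57  1.2  -0.28] [537.8  14.7 331.4] [3.141 0.608 1.926] F [ 0.3 -0.6  0.5] op 1.002 0.0
t: 3.43
tool_pos: [539.0, 10.1, 333.2]
orientation: [3.138, -0.179, 1.919]
ft_force: [0.1, -0.7, -0.7]
opening: 1.0
grasp_force: 0.0
3.43 [-0.09  0.35  0.21  1.5  -0.24  1.38  0.51] [539.   10.1 333.2] [ 3.138 -0.179  1.919] F [ 0.1 -0.7 -0.7] op 1.0 0.0
t: 4.1
tool_pos: [538.8, 10.3, 330.6]
orientation: [-3.139, -0.965, 1.918]
ft_force: [-0.9, -0.4, -1.3]
opening: 0.998
grasp_force: 0.0
4.1 [ 0.32  0.65  0.08  1.38 -0.72  1.83  0.83] [538.8  10.3 330.6] [-3.139 -0.965  1.918] F [-0.9 -0.4 -1.3] op 0.998 0.0
t: 4.77
tool_pos: [538.4, 10.8, 336.6]
orientation: [3.08, -0.92, 2.462]
ft_force: [0.9, 1.0, -1.1]
opening: 1.002
grasp_force: 0.0
4.77 [ 0.63  0.95 -1.13  1.07 -0.01  1.96  0.41] [538.4  10.8 336.6] [ 3.08  -0.92   2.462] F [ 0.9  1.  -1.1] op 1.002 0.0
(np.float64(1.7072071013210703e-30), (-1, 1, -1, 1, -1, 1, -1), array([3.64720936e-16, 1.57079633e+00]))
(np.float64(1.247709373179571), (-1, 1, -1, 1, 1, 1, -1), array([-1.08843141,  0.44203514]))
(np.float64(1.2480772769446369), (-1, 1, -1, -1, 1, -1, -1), array([0.02387223, 1.53188071]))
(np.float64(1.643359343861803), (1, 1, 1, 1, 1, 1, 1), array([-1.98573846, -1.70326892]))
1000.8295790601647 [306.7  37.6  23.1 594.3  -5.7  32.3 405.3  -7.4  82.4 385.6]
```

```bash
sed -i 's/idx=\[2,3.*\] *$/idx=list(range(21))/; s/\[330,0,0,400,0,0,400,0,0,250\]/np.array([0,0,330,0,0,0,0,0,400,0,0,0,0,0,400,0,0,0,0,0,250])/g' fit.py; python3 fit.py|tail -3
cat > ik.py <<'E'
import numpy as np
from scipy.spatial.transform import Rotation as R
from scipy.optimize import least_squares
from fit import fk
F=np.load("fk.npy",allow_pickle=True).item(); L=np.zeros(21); L[F["idx"]]=F["x"]
lo=np.array([-3.08,-.24,-1.43,0,-1.52,.17,-2.89]);hi=np.array([3.08,2.05,1.35,2.5,4.66,1.96,2.89])
def tool(psi,th,n_az):  # yaw psi deg of downward tool, then leaned th deg about horizontal axis at azimuth n_az
    a=np.radians(n_az); return R.from_rotvec(np.radians(th)*np.array([np.cos(a),np.sin(a),0]))*R.from_euler("xyz",[np.pi,0,np.radians(psi)])
def solve(p,M,tries=12,seed=0):
    rng=np.random.default_rng(seed);best=None
    def g(q):
        pp,MM=fk(q,F["sg"],L,F["a"],F["b"]); return np.r_[(pp-p)/100,(MM*M.inv()).as_rotvec()]
    for _ in range(tries):
        r=least_squares(g,rng.uniform(lo,hi),bounds=(lo,hi))
        if best is None or r.cost<best.cost: best=r
        if best.cost<1e-7: break
    return best.cost,best.x
E

```

```text
-0.000e+00 -9.300e+00  4.889e+02  0.000e+00 -9.300e+00 -9.000e+00
  0.000e+00 -2.000e-01  3.910e+02 -0.000e+00 -2.000e-01  5.470e+01
  0.000e+00  0.000e+00  3.047e+02]
```

```bash
python3 fit.py|tail -9|head -2; python3 - <<'E'
from ik import *
for nm,c,psis,az,ths in(("stand",[538,14,55],(110.6,-69.4),20.6,(-35,35,-45,45)),("slot",[519,234,90],(80.9,-99.1),-9.1,(-55,55,-45,45))):
  for psi in psis:
    for th in ths:
      M=tool(psi,th,az); d=M.apply([0,0,1])
      c_,q=solve(np.array(c)+15*d,M); print(nm,psi,th,"%.1e"%c_,np.round(q,2))
E
```

```text
(np.float64(1.7072071013210703e-30), (-1, 1, -1, 1, -1, 1, -1), array([3.64720936e-16, 1.57079633e+00]))
(np.float64(1.247709373179571), (-1, 1, -1, 1, 1, 1, -1), array([-1.08843141,  0.44203514]))
stand 110.6 -35 2.3e-18 [ 0.03  0.8  -0.76  2.07  1.26  1.22 -1.22]
stand 110.6 35 4.0e-17 [ 0.89  1.25 -1.43  1.73  0.67  1.18 -0.25]
stand 110.6 -45 9.3e-18 [-1.05  0.97  0.86  2.08  0.29  0.39 -0.35]
stand 110.6 45 3.2e-20 [ 0.9   1.24 -1.28  1.66  0.42  1.14  0.01]
stand -69.4 -35 8.3e-17 [-0.84  0.79  0.62  2.08  0.46  0.43  2.71]
stand -69.4 35 2.7e-16 [ 0.89  1.25 -1.43  1.73  0.68  1.18  2.89]
stand -69.4 -45 1.8e-19 [-1.14  1.1   1.09  2.09 -0.35  0.38 -2.85]
stand -69.4 45 2.8e-10 [ 0.06  0.92  0.42  1.67 -0.86  1.41 -1.84]
slot 80.9 -55 8.1e-13 [-0.76  1.   -0.02  1.34  0.52  1.65 -1.14]
slot 80.9 55 7.5e-23 [ 0.75  1.16 -1.27  2.17  0.84  0.17 -0.98]
slot 80.9 -45 1.5e-16 [-1.07  1.03  0.7   1.43  0.01  1.35 -0.66]
slot 80.9 45 4.0e-17 [ 0.7   1.1  -1.36  2.14  1.1   0.38 -1.35]
slot -99.1 -55 1.9e-12 [-0.87  1.02  0.21  1.34  0.4   1.58  2.13]
slot -99.1 55 6.9e-18 [ 0.75  1.16 -1.28  2.17  0.87  0.18  2.13]
slot -99.1 -45 6.6e-19 [-0.6   0.92 -0.28  1.42  0.61  1.57  1.89]
slot -99.1 45 4.9e-23 [ 0.7   1.12 -1.37  2.14  1.11  0.39  1.77]
```

```bash
cat >> ik.py <<'E'
mid=np.array([0,.5,0,1.5,.3,1.1,0])
def follow(q,wps,steps=15):
    """wps: (p,M) list; continuation with limits"""
    for p1,M1 in wps:
        p0,M0=fk(q,F["sg"],L,F["a"],F["b"]); rv=(M1*M0.inv()).as_rotvec()
        for k in range(1,steps+1):
            p=p0+(np.array(p1)-p0)*k/steps; M=R.from_rotvec(rv*k/steps)*M0; qp=q
            g=lambda x:np.r_[fk(x,F["sg"],L,F["a"],F["b"])[0]/100-p/100,(fk(x,F["sg"],L,F["a"],F["b"])[1]*M.inv()).as_rotvec(),0.003*(x-qp)]
            r=least_squares(g,np.clip(q,lo+1e-6,hi-1e-6),bounds=(lo,hi)); q=r.x
        pp,MM=fk(q,F["sg"],L,F["a"],F["b"]); print(np.round(q,2),"err %.1f mm %.1f deg"%(np.linalg.norm(pp-p1),np.degrees(np.linalg.norm((MM*M1.inv()).as_rotvec()))))
    return q
E
cat > sim.py <<'E'
from ik import *
import json
q=np.array(json.loads(open("log.txt").readlines()[3])[0])
st=lambda psi,th,z:(np.array([538,14,z])+15*tool(psi,th,20.6).apply([0,0,1]),tool(psi,th,20.6))
sl=lambda psi,th,z:(np.array([519,234,z])+15*tool(psi,th,-9.1).apply([0,0,1]),tool(psi,th,-9.1))
import sys
print("A1");q=follow(q,[st(110.6,0,250),st(110.6,-35,250),st(110.6,-35,55)]); q1=q
follow(q,[st(110.6,-35,250),st(110.6,0,250),sl(80.9,0,250),sl(80.9,30,250),sl(80.9,55,250),sl(80.9,55,90)])
print("A2");follow(q,[st(110.6,0,250),sl(80.9,0,300),sl(0,0,300),sl(-60,0,300),sl(-99.1,0,300),sl(-99.1,-55,250),sl(-99.1,-55,90),sl(-99.1,-55,250),sl(-99.1,0,250),sl(-99.1,35,250),(sl(0,0,250)[0],R.from_euler("z",90,degrees=True)*tool(-99.1,35,-9.1)),st(110.6,-35,250),st(110.6,-35,55)])
E
python3 sim.py
```

```text
A1
[-0.21  0.37  0.19  1.73 -0.08  1.05  0.37] err 0.0 mm 0.0 deg
[-0.74  0.41  0.42  1.89  0.56  0.94 -0.35] err 0.0 mm 0.0 deg
[-0.75  0.75  0.48  2.08  0.66  0.49 -0.64] err 0.0 mm 0.0 deg
[-0.74  0.41  0.42  1.89  0.56  0.94 -0.35] err 0.0 mm 0.0 deg
[-0.21  0.37  0.19  1.73 -0.08  1.05  0.37] err 0.0 mm 0.0 deg
[-0.65  0.42  0.27  1.65 -0.13  1.08 -0.5 ] err 0.0 mm 0.0 deg
[-0.22  0.35  0.06  1.9  -0.71  0.85  0.14] err 0.0 mm 0.0 deg
[ 0.12  0.46 -0.11  2.07 -1.25  0.97  0.82] err 0.0 mm 0.0 deg
[ 0.16  0.77 -0.18  2.17 -1.52  0.83  1.31] err 0.0 mm 0.0 deg
A2
[-0.08  0.36  0.01  1.73 -0.    1.05  0.29] err 0.0 mm 0.0 deg
[-0.51  0.38  0.06  1.56 -0.03  1.2  -0.6 ] err 0.0 mm 0.0 deg
[-0.73  0.4   0.4   1.57 -0.16  1.21 -1.87] err 0.0 mm 0.0 deg
[-0.89  0.44  0.67  1.57 -0.28  1.23 -2.79] err 0.0 mm 0.0 deg
[-1.11  0.7   1.35  1.58 -0.75  1.46 -2.89] err 2.4 mm 7.6 deg
[-1.19  1.18  1.35  1.22 -0.23  1.74 -2.89] err 3.7 mm 24.2 deg
[-1.25  1.33  1.35  1.44 -0.49  1.46 -2.89] err 5.0 mm 24.3 deg
[-1.19  1.18  1.35  1.22 -0.23  1.74 -2.89] err 3.7 mm 24.2 deg
[-1.13  0.75  1.35  1.67 -0.8   1.37 -2.89] err 1.4 mm 4.2 deg
[-0.84  0.59  1.13  1.94 -1.2   1.34 -2.49] err 0.0 mm 0.0 deg
[-0.62  0.84  0.72  1.2  -0.59  1.89 -1.66] err 0.0 mm 0.0 deg
[-0.75  0.42  0.44  1.89  0.55  0.94 -0.34] err 0.0 mm 0.0 deg
[-0.76  0.75  0.49  2.08  0.65  0.48 -0.62] err 0.0 mm 0.0 deg
```

```bash
sed -i '/^print("A/d;/^follow/d' sim.py; cat >> sim.py <<'E'
t=40
print("A1");q=follow(q,[st(110.6,0,250),st(110.6,-t,250),st(110.6,-t,55)])
q=follow(q,[st(110.6,-t,250),st(110.6,0,250),sl(80.9,0,250),sl(80.9,30,250),sl(80.9,90-t,250),sl(80.9,90-t,90),sl(80.9,90-t,250),sl(80.9,0,300)])
print("A2");follow(q,[sl(170,0,300),sl(260.9,0,300),sl(260.9,t-90,250),sl(260.9,t-90,90),sl(260.9,t-90,250),sl(260.9,0,250),sl(260.9,t,250),(sl(0,0,250)[0],R.from_euler("z",-90,degrees=True)*tool(260.9,t,-9.1)),st(110.6,-t,250),st(110.6,-t,55)])
E
python3 sim.py
```

```text
A1
[-0.21  0.37  0.19  1.73 -0.08  1.05  0.37] err 0.0 mm 0.0 deg
[-0.81  0.44  0.45  1.92  0.64  0.95 -0.45] err 0.0 mm 0.0 deg
[-0.82  0.79  0.51  2.08  0.75  0.52 -0.77] err 0.0 mm 0.0 deg
[-0.81  0.45  0.45  1.92  0.64  0.95 -0.44] err 0.0 mm 0.0 deg
[-0.21  0.37  0.19  1.73 -0.08  1.05  0.37] err 0.0 mm 0.0 deg
[-0.65  0.42  0.27  1.65 -0.13  1.08 -0.5 ] err 0.0 mm 0.0 deg
[-0.22  0.35  0.06  1.9  -0.71  0.85  0.14] err 0.0 mm 0.0 deg
[ 0.06  0.43 -0.08  2.04 -1.16  0.92  0.7 ] err 0.0 mm 0.0 deg
[ 0.1   0.72 -0.15  2.16 -1.48  0.76  1.21] err 0.0 mm 0.0 deg
[ 0.06  0.43 -0.08  2.04 -1.16  0.93  0.7 ] err 0.0 mm 0.0 deg
[-0.63  0.39  0.25  1.56 -0.1   1.2  -0.53] err 0.0 mm 0.0 deg
A2
[-0.39  0.38 -0.11  1.56  0.04  1.21  0.89] err 0.0 mm 0.0 deg
[-0.15  0.4  -0.48  1.56  0.19  1.23  2.32] err 0.0 mm 0.0 deg
[-0.63  0.8  -0.26  1.27  0.61  1.88  2.04] err 0.0 mm 0.0 deg
[-0.63  0.97 -0.26  1.38  0.62  1.65  1.89] err 0.0 mm 0.0 deg
[-0.63  0.8  -0.26  1.27  0.61  1.88  2.04] err 0.0 mm 0.0 deg
[-0.15  0.44 -0.48  1.64  0.22  1.11  2.29] err 0.0 mm 0.0 deg
[ 0.62  0.55 -1.07  1.97 -0.26  0.57  2.89] err 0.0 mm 0.0 deg
[-1.66  0.6   1.35  2.19 -0.68  0.26  1.49] err 0.0 mm 0.0 deg
[-1.23  0.8   1.35  1.92 -0.16  0.76  0.39] err 0.0 mm 0.0 deg
[-1.08  1.02  1.04  2.08 -0.36  0.39  0.34] err 0.0 mm 0.0 deg
```

```bash
cat > go.py <<'E'
import sys; from ik import *
from station import manip
def delta(p,M):
    s=manip.read_state(); M0=R.from_euler("xyz",s["orientation"])
    return np.round(np.r_[(np.array(p)-s["tool_pos"])/200,(M*M0.inv()).as_rotvec()/np.pi],3)
C=dict(st=(538.4,14.4,20.6),sl=(518.6,233.9,-9.1))
# go.py st|sl psi th z off [dx along s] : centre at height z, TCP = centre+off*d
def target(k,psi,th,z,off,ds=0):
    x,y,az=C[k]; M=tool(psi,th,az); a=np.radians(az+90)
    return np.array([x+ds*np.cos(a),y+ds*np.sin(a),z])+off*M.apply([0,0,1]),M
if __name__=="__main__":
    a=sys.argv; p,M=target(a[1],*map(float,a[2:])); print(np.round(p,1),delta(p,M).tolist())
E
python3 go.py st 110.6 -40 130 22
```

```text
[543.4   1.2 113.1] [0.025, -0.048, -1.117, -0.434, -0.286, -0.128]
```

```bash
python3 -m jog '[[[0.01,-0.02,-0.1,-0.217,-0.143,-0.064],[0.01,-0.02,-0.1,-0.217,-0.143,-0.064],[0.01,-0.02,-0.1,-0.217,-0.143,-0.064],[0.01,-0.02,-0.1,-0.217,-0.143,-0.064],[0.01,-0.02,-0.1,-0.217,-0.143,-0.064],[0.01,-0.02,-0.1,-0.217,-0.143,-0.064],[0.01,-0.02,-0.1,-0.217,-0.143,-0.064],[0.01,-0.02,-0.1,-0.217,-0.143,-0.064]]]' 1; python3 lg.py; python3 go.py st 110.6 -40 200 22
```

```text
t: 5.43
tool_pos: [538.6, 10.6, 320.8]
orientation: [-3.055, -0.107, 2.172]
ft_force: [0.0, 1.3, 0.6]
opening: 1.004
grasp_force: 0.0
5.43 [ 0.55  0.52 -1.01  1.45  0.35  1.51  0.15] [538.6  10.6 320.8] [-3.055 -0.107  2.172] F [0.  1.3 0.6] op 1.004 0.0
[543.4   1.2 183.1] [0.024, -0.047, -0.688, -0.215, -0.142, -0.064]
```

```bash
python3 -m jog '[[[0.02,-0.04,-0.2,-0.215,-0.142,-0.064],[0.02,-0.04,-0.4,-0.215,-0.142,-0.064],[0.024,-0.047,-0.6,-0.215,-0.142,-0.064],[0.024,-0.047,-0.688,-0.215,-0.142,-0.064],[0.024,-0.047,-0.688,-0.215,-0.142,-0.064],[0.024,-0.047,-0.688,-0.215,-0.142,-0.064],[0.024,-0.047,-0.688,-0.215,-0.142,-0.064],[0.024,-0.047,-0.688,-0.215,-0.142,-0.064]]]' 1; python3 lg.py; python3 go.py st 110.6 -40 51 22; python3 go.py st 110.6 -40 110 22
python3 - <<'E'
from h import *
c=cam("scene"); cv2.imwrite("pics/a1.png",c["frame"][100:300,240:500][:,:])
E
```

```text
t: 6.1
tool_pos: [543.8, 1.2, 177.5]
orientation: [-3.13, 0.692, 1.935]
ft_force: [0.1, 0.2, -0.6]
opening: 1.0
grasp_force: 0.0
6.1 [-0.07  0.55 -0.62  1.97  1.04  1.26 -0.92] [543.8   1.2 177.5] [-3.13   0.692  1.935] F [ 0.1  0.2 -0.6] op 1.0 0.0
[543.4   1.2  34.1] [-0.002, -0.0, -0.717, -0.001, -0.003, 0.001]
[543.4   1.2  93.1] [-0.002, -0.0, -0.422, -0.001, -0.003, 0.001]
```

View pics/a1.png

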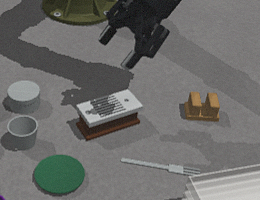

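The gripper leans over the plate and the space around it is clear. I descend and close.

```bash
python3 -m jog '[[[-0.002,0,-0.1,-0.001,-0.003,0.001],[-0.002,0,-0.2,-0.001,-0.003,0.001],[-0.002,0,-0.3,-0.001,-0.003,0.001],[-0.002,0,-0.4,-0.001,-0.003,0.001],[-0.002,0,-0.48,-0.001,-0.003,0.001],[-0.002,0,-0.56,-0.001,-0.003,0.001],[-0.002,0,-0.64,-0.001,-0.003,0.001],[-0.002,0,-0.717,-0.001,-0.003,0.001]]]' 1; python3 lg.py;  python3 go.py st 110.6 -40 51 22
```

```text
t: 6.82
tool_pos: [544.8, -4.0, 35.4]
orientation: [3.14, 0.695, 1.922]
ft_force: [-0.2, -0.4, -0.6]
opening: 1.002
grasp_force: 0.0
6.82 [-0.13  0.79 -0.54  2.07  1.26  1.14 -1.26] [544.8  -4.   35.4] [3.14  0.695 1.922] F [-0.2 -0.4 -0.6] op 1.002 0.0
[543.4   1.2  34.1] [-0.007, 0.026, -0.006, -0.001, 0.0, 0.002]
```

```bash
python3 -m jog '[[[-0.007,0.026,-0.006,0,0,0],[-0.007,0.026,-0.006,0,0,0],[-0.007,0.026,-0.006,0,0,0],[-0.007,0.026,-0.006,0,0,0],[-0.007,0.026,-0.006,0,0,0],[-0.007,0.026,-0.006,0,0,0],[-0.007,0.026,-0.006,0,0,0],[-0.007,0.026,-0.006,0,0,0]]]' 1; python3 lg.py;  python3 go.py st 110.6 -40 51 22; sleep 0; python3 -m jog '[[[0,0,0,0,0,0],[0,0,0,0,0,0],[0,0,0,0,0,0],[0,0,0,0,0,0],[0,0,0,0,0,0],[0,0,0,0,0,0],[0,0,0,0,0,0],[0,0,0,0,0,0]]]' 0.6; python3 lg.py
```

```text
t: 7.48
tool_pos: [542.9, 5.0, 35.4]
orientation: [3.136, 0.697, 1.927]
ft_force: [-0.0, -0.4, -0.5]
opening: 0.999
grasp_force: 0.0
7.48 [-0.15  0.79 -0.54  2.08  1.26  1.14 -1.27] [542.9   5.   35.4] [3.136 0.697 1.927] F [-0.  -0.4 -0.5] op 0.999 0.0
[543.4   1.2  34.1] [0.003, -0.019, -0.006, -0.001, 0.001, -0.0]
t: 8.15
tool_pos: [542.8, 5.3, 35.5]
orientation: [3.136, 0.697, 1.927]
ft_force: [-2.1, 1.2, 4.0]
opening: 0.738
grasp_force: 66.4
8.15 [-0.15  0.79 -0.54  2.08  1.26  1.14 -1.27] [542.8   5.3  35.5] [3.136 0.697 1.927] F [-2.1  1.2  4. ] op 0.738 66.4
```

```bash
cat > rel.py <<'E'
import sys,json; from go import *
# rel.py save k psi_plate... : store plate pose in tool; plate frame given as (centre, R)
def toolpose():
    s=manip.read_state(); return np.array(s["tool_pos"]),R.from_euler("xyz",s["orientation"])
def save(pc,PR):
    p,M=toolpose(); json.dump([M.inv().apply(np.array(pc)-p).tolist(),(M.inv()*PR).as_quat().tolist()],open("rel.json","w"))
def load():
    t,q=json.load(open("rel.json")); return np.array(t),R.from_quat(q)
def where():
    p,M=toolpose();t,q=load(); return p+M.apply(t),M*q
def need(pc,PR):
    t,q=load(); M=PR*q.inv(); return delta(np.array(pc)-M.apply(t),M)
E
python3 - <<'E'
from rel import *
save([538.4,14.4,51],R.from_euler("z",110.6,degrees=True)); print(load()[0])
E
python3 -m jog '[[[0,0,0.01,0,0,0],[0,0,0.025,0,0,0],[0,0,0.05,0,0,0],[0,0,0.1,0,0,0],[0,0,0.2,0,0,0],[0,0,0.35,0,0,0],[0,0,0.5,0,0,0],[0,0,0.6,0,0,0]]]'; python3 lg.py
python3 -m jog '[[[0,0,0.1,0,0,0],[0,0,0.2,0,0,0],[0,0,0.3,0,0,0],[0,0,0.35,0.045,0.017,0],[0,0,0.35,0.09,0.034,0],[0,0,0.35,0.13,0.05,0],[0,0,0.35,0.17,0.065,0],[0,0,0.35,0.208,0.078,0]]]'; python3 lg.py
python3 - <<'E'
from rel import *
pc,PR=where(); print(pc.round(1),PR.as_matrix().round(2).tolist())
for tilt in(45,90): # plate x -> up, at rest azimuth 80.9
    PR=R.from_rotvec(-np.radians(tilt)*PR0) if 0 else R.from_euler("z",80.9,degrees=True)*R.from_euler("y",-tilt,degrees=True)
    for z in(220,140,77): print(tilt,z,need([518.6,233.9,z],PR).tolist())
E
python3 - <<'E'
from h import *
c=cam("scene"); cv2.imwrite("pics/a2.png",cv2.resize(c["frame"][20:280,240:560],None,fx=1.5,fy=1.5))
E
```

```text
[ -2.24896146  -0.8844022  -18.31286525]
t: 8.82
tool_pos: [542.8, 5.2, 158.1]
orientation: [3.135, 0.697, 1.926]
ft_force: [0.4, 0.2, -2.8]
opening: 0.737
grasp_force: 66.5
8.82 [-0.09  0.58 -0.61  2.    1.07  1.24 -0.99] [542.8   5.2 158.1] [3.135 0.697 1.926] F [ 0.4  0.2 -2.8] op 0.737 66.5
t: 9.48
tool_pos: [542.9, 5.5, 227.5]
orientation: [3.135, 0.068, 1.93]
ft_force: [-0.1, -0.6, -2.8]
opening: 0.736
grasp_force: 66.3
9.48 [ 0.46  0.46 -0.84  1.75  0.45  1.11 -0.17] [542.9   5.5 227.5] [3.135 0.068 1.93 ] F [-0.1 -0.6 -2.8] op 0.736 66.3
[542.3   4.3 245.9] [[-0.29, -0.94, 0.21], [0.76, -0.35, -0.55], [0.59, -0.0, 0.81]]
45 220 [-0.114, 1.16, -0.128, 0.05, 0.006, -0.165]
45 140 [-0.114, 1.16, -0.528, 0.05, 0.006, -0.165]
45 77 [-0.114, 1.16, -0.843, 0.05, 0.006, -0.165]
90 220 [-0.105, 1.217, -0.088, 0.301, 0.031, -0.153]
90 140 [-0.105, 1.217, -0.488, 0.301, 0.031, -0.153]
90 77 [-0.105, 1.217, -0.803, 0.301, 0.031, -0.153]
```

View pics/a2.png

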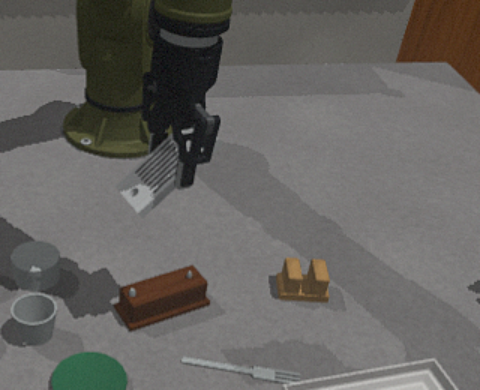

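The plate is held firmly, tilted as intended, and the bare stand with both pins is visible. Next I carry the plate to above the rest.

```bash
python3 -m jog '[[[-0.01,0.08,0.03,0.02,0.002,-0.01],[-0.02,0.16,0.06,0.04,0.004,-0.02],[-0.03,0.24,0.08,0.06,0.006,-0.03],[-0.04,0.32,0.1,0.08,0.008,-0.04],[-0.05,0.4,0.1,0.1,0.01,-0.05],[-0.06,0.48,0.1,0.12,0.012,-0.06],[-0.06,0.55,0.1,0.14,0.014,-0.07],[-0.06,0.6,0.1,0.15,0.015,-0.077]]]'; python3 lg.py
cat > nd.py <<'E'
import sys; from rel import *
# nd.py slot z [dx dy] ; plate standing
def slotR(): return R.from_euler("z",80.9,degrees=True)*R.from_euler("y",-90,degrees=True)
if __name__=="__main__":
    z=float(sys.argv[1]); pc,PR=where(); print("plate",pc.round(1),"ang",np.degrees((slotR()*PR.inv()).as_rotvec()).round(1),"need",need([518.6,233.9,z],slotR()).tolist())
E
python3 nd.py 180
```

```text
t: 10.2
tool_pos: [529.8, 124.5, 244.8]
orientation: [3.075, -0.397, 1.69]
ft_force: [0.1, -0.8, -3.3]
opening: 0.733
grasp_force: 66.6
10.2 [ 0.63  0.5  -0.99  1.79  0.04  0.93 -0.18] [529.8 124.5 244.8] [ 3.075 -0.397  1.69 ] F [ 0.1 -0.8 -3.3] op 0.733 66.6
plate [528.8 115.2 260.7] ang [ 27.4   2.5 -13.6] need [-0.039, 0.623, -0.374, 0.152, 0.014, -0.075]
```

```bash
python3 -m jog '[[[-0.005,0.08,-0.03,0.02,0.002,-0.01],[-0.01,0.16,-0.06,0.04,0.004,-0.02],[-0.015,0.24,-0.1,0.06,0.006,-0.03],[-0.02,0.32,-0.14,0.08,0.008,-0.04],[-0.025,0.4,-0.18,0.1,0.01,-0.05],[-0.03,0.48,-0.22,0.12,0.012,-0.06],[-0.035,0.56,-0.26,0.14,0.014,-0.07],[-0.039,0.623,-0.26,0.152,0.014,-0.075]]]'; python3 lg.py; python3 nd.py 130
python3 -m jog '[[[0,0,0,0,0,0],[0,0,0,0,0,0],[0,0,0,0,0,0],[0,0,0,0,0,0],[0,0,0,0,0,0],[0,0,0,0,0,0],[0,0,0,0,0,0],[0,0,0,0,0,0]]]';python3 lg.py; python3 nd.py 130
```

```text
t: 10.87
tool_pos: [521.3, 248.8, 190.8]
orientation: [-3.14, -0.871, 1.408]
ft_force: [-1.4, -0.1, -3.3]
opening: 0.734
grasp_force: 66.7
10.87 [ 0.72  0.78 -1.2   2.08 -0.25  0.34 -0.14] [521.3 248.8 190.8] [-3.14  -0.871  1.408] F [-1.4 -0.1 -3.3] op 0.734 66.7
plate [518.  233.7 200.9] ang [ 0.1 -0.1 -0.1] need [0.003, 0.001, -0.354, 0.001, -0.001, -0.0]
t: 11.53
tool_pos: [523.0, 249.4, 193.2]
orientation: [3.137, -0.871, 1.414]
ft_force: [-0.6, 0.9, -3.2]
opening: 0.738
grasp_force: 66.8
11.53 [ 0.72  0.78 -1.2   2.08 -0.25  0.34 -0.14] [523.  249.4 193.2] [ 3.137 -0.871  1.414] F [-0.6  0.9 -3.2] op 0.738 66.8
plate [519.7 234.3 203.3] ang [ 0.2  0.1 -0.1] need [-0.005, -0.002, -0.366, 0.001, 0.001, -0.001]
```

```bash
cat > pe.py <<'E'
from h import *
import sys
def end(zt,show=None,cx=518.6,cy=233.9):
    c=cam("top"); W=cloud(c); P=W.reshape(-1,3); s=P[(abs(P[:,2]-zt)<6)&(abs(P[:,0]-cx)<50)&(abs(P[:,1]-cy)<25)]
    r=cv2.minAreaRect(s[:,:2].astype(np.float32)); print("end",len(s),np.round(r[0],1),np.round(r[1],1),round(r[2],1),"z",np.median(s[:,2]).round(1),"mean",s[:,:2].mean(0).round(1))
    if show: cv2.imwrite(show,cv2.resize(c["frame"][180:340,100:340],None,fx=3,fy=3))
if __name__=="__main__": end(float(sys.argv[1]),*sys.argv[2:3])
E
python3 pe.py 268 pics/a3.png
```

```text
end 260 [520.8 234.9] [14.4 64.2] 80.5 z 266.2 mean [520.7 234.6]
```

View pics/a3.png

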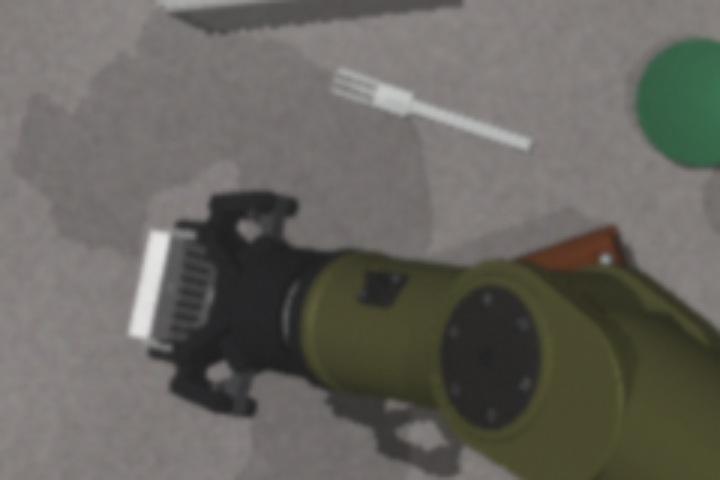

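The top view shows the plate standing on end in the gripper at the rest's position, aligned to within about 1 mm and 0.5°. I lower it into the slot.

```bash
python3 -m jog '[[[-0.005,-0.003,-0.06,0,0,0],[-0.005,-0.003,-0.12,0,0,0],[-0.005,-0.003,-0.18,0,0,0],[-0.005,-0.003,-0.24,0,0,0],[-0.005,-0.003,-0.3,0,0,0],[-0.005,-0.003,-0.36,0,0,0],[-0.005,-0.003,-0.4,0,0,0],[-0.005,-0.003,-0.4,0,0,0]]]'; python3 lg.py; python3 nd.py 77
python3 -m jog '[[[0,0,-0.02,0,0,0],[0,0,-0.04,0,0,0],[0,0,-0.06,0,0,0],[0,0,-0.08,0,0,0],[0,0,-0.1,0,0,0],[0,0,-0.12,0,0,0],[0,0,-0.13,0,0,0],[0,0,-0.13,0,0,0]]]'; python3 lg.py; python3 nd.py 77
```

```text
t: 12.25
tool_pos: [521.3, 248.8, 111.0]
orientation: [-3.141, -0.872, 1.41]
ft_force: [-1.2, -0.2, -1.8]
opening: 0.739
grasp_force: 66.7
12.25 [ 0.66  0.92 -1.11  2.14 -0.21  0.18 -0.06] [521.3 248.8 111. ] [-3.141 -0.872  1.41 ] F [-1.2 -0.2 -1.8] op 0.739 66.7
plate [518.  233.7 121.1] ang [ 0.1 -0.1 -0.1] need [0.003, 0.001, -0.22, 0.001, -0.0, -0.001]
t: 12.92
tool_pos: [522.3, 249.0, 87.0]
orientation: [3.137, -0.872, 1.413]
ft_force: [0.1, 0.5, -3.1]
opening: 0.741
grasp_force: 66.8
12.92 [ 0.6   0.91 -0.99  2.15 -0.76  0.18  0.52] [522.3 249.   87. ] [ 3.137 -0.872  1.413] F [ 0.1  0.5 -3.1] op 0.741 66.8
plate [518.9 233.9  97.1] ang [ 0.1  0.1 -0.1] need [-0.001, 0.0, -0.1, 0.001, 0.001, -0.001]
```

```bash
python3 -m jog '[[[-0.001,0,-0.015,0,0,0],[-0.001,0,-0.03,0,0,0],[-0.001,0,-0.045,0,0,0],[-0.001,0,-0.06,0,0,0],[-0.001,0,-0.07,0,0,0],[-0.001,0,-0.08,0,0,0],[-0.001,0,-0.085,0,0,0],[-0.001,0,-0.085,0,0,0]]]'; python3 lg.py; python3 nd.py 77
```

```text
t: 13.58
tool_pos: [522.0, 249.0, 70.2]
orientation: [3.137, -0.872, 1.413]
ft_force: [0.2, 0.3, -2.6]
opening: 0.741
grasp_force: 66.8
13.58 [ 0.57  0.93 -0.94  2.16 -0.98  0.18  0.76] [522.  249.   70.2] [ 3.137 -0.872  1.413] F [ 0.2  0.3 -2.6] op 0.741 66.8
plate [518.6 233.9  80.2] ang [ 0.1  0.1 -0.1] need [-0.0, 0.0, -0.016, 0.001, 0.001, -0.001]
```

```bash
python3 -m jog '[[[0,0,-0.004,0,0,0],[0,0,-0.008,0,0,0],[0,0,-0.012,0,0,0],[0,0,-0.016,0,0,0],[0,0,-0.016,0,0,0],[0,0,-0.016,0,0,0],[0,0,-0.016,0,0,0],[0,0,-0.016,0,0,0]]]'; python3 lg.py; python3 -m jog '[[[0,0,0,0,0,0],[0,0,0,0,0,0],[0,0,0,0,0,0],[0,0,0,0,0,0],[0,0,0,0,0,0],[0,0,0,0,0,0],[0,0,0,0,0,0],[0,0,0,0,0,0]]]' 1; python3 lg.py; python3 nd.py 77
```

```text
t: 14.25
tool_pos: [522.1, 250.0, 69.2]
orientation: [3.135, -0.875, 1.416]
ft_force: [-2.2, -7.1, 13.4]
opening: 0.738
grasp_force: 68.2
14.25 [ 0.57  0.93 -0.93  2.16 -1.01  0.18  0.8 ] [522.1 250.   69.2] [ 3.135 -0.875  1.416] F [-2.2 -7.1 13.4] op 0.738 68.2
t: 14.92
tool_pos: [521.7, 249.0, 66.8]
orientation: [3.138, -0.872, 1.413]
ft_force: [-0.0, -0.0, 0.1]
opening: 0.999
grasp_force: 0.0
14.92 [ 0.57  0.93 -0.93  2.16 -1.01  0.18  0.8 ] [521.7 249.   66.8] [ 3.138 -0.872  1.413] F [-0.  -0.   0.1] op 0.999 0.0
plate [518.3 233.8  76.9] ang [ 0.1  0.1 -0.1] need [0.001, 0.0, 0.001, 0.001, 0.001, -0.001]
```

```bash
python3 -m jog '[[[-0.008,-0.05,0.043,0,0,0],[-0.018,-0.113,0.096,0,0,0],[-0.029,-0.18,0.153,0,0,0],[-0.04,-0.25,0.212,0,0,0],[-0.052,-0.32,0.272,0,0,0],[-0.063,-0.39,0.33,0,0,0],[-0.073,-0.454,0.45,0,0,0],[-0.073,-0.454,0.6,0,0,0]]]' 1; python3 lg.py
python3 -m jog '[[[0,0,0.2,-0.03,0,0],[0,0.05,0.4,-0.06,0,0],[0,0.1,0.6,-0.1,0,0],[0,0.2,0.7,-0.13,0,0],[0,0.3,0.7,-0.16,0,0],[0,0.4,0.7,-0.19,0,0],[0,0.45,0.7,-0.22,0,0],[0,0.5,0.7,-0.25,0,0]]]' 1; python3 lg.py
python3 - <<'E'
from h import *
import pe; pe.end(142)
from go import *
for th in(0,-50): 
  for z in (300,): p,M=target("sl",260.9,th,z,0); print(th,p.round(),delta(p,M).tolist())
E
```

```text
t: 15.58
tool_pos: [506.9, 155.1, 186.0]
orientation: [-3.141, -0.87, 1.406]
ft_force: [0.2, 0.3, -0.4]
opening: 1.002
grasp_force: 0.0
15.58 [ 0.69  0.6  -0.74  2.09 -0.84  0.65  0.6 ] [506.9 155.1 186. ] [-3.141 -0.87   1.406] F [ 0.2  0.3 -0.4] op 1.002 0.0
t: 16.25
tool_pos: [507.0, 260.6, 329.0]
orientation: [3.02, -0.089, 1.471]
ft_force: [-0.3, -0.5, -1.2]
opening: 0.999
grasp_force: 0.0
16.25 [-0.17  0.29 -0.47  1.61  0.16  1.12 -0.78] [507.  260.6 329. ] [ 3.02  -0.089  1.471] F [-0.3 -0.5 -1.2] op 0.999 0.0
end 214 [520.  234.3] [14.  64.4] 80.2 z 142.0 mean [519.8 234.1]
0 [519. 234. 300.] [0.071, -0.168, -0.143, -0.063, -0.035, 0.977]
-50 [519. 234. 300.] [0.071, -0.168, -0.143, -0.005, 0.385, 0.92]
```

```bash
python3 -m jog '[[[0.01,0,0,-0.01,0,0.04],[0.02,0.05,0,-0.02,0,0.08],[0.03,0.1,0,-0.03,0,0.12],[0.04,0.1,0,-0.03,0,0.16],[0.05,0.1,0,-0.03,0,0.2],[0.06,0.1,0,-0.03,0,0.24],[0.07,0.1,0,-0.03,0,0.28],[0.07,0.1,0,-0.03,0,0.31]]]' 1; python3 lg.py
python3 -m jog '[[[0,0.05,0,0,0,0.04],[0,0.1,0,0,0,0.08],[0,0.1,0,0,0,0.12],[0,0.1,0,0,0,0.16],[0,0.1,0,0,0,0.2],[0,0.1,0,0,0,0.24],[0,0.1,0,0,0,0.28],[0,0.1,0,0,0,0.31]]]' 1; python3 lg.py
python3 - <<'E'
from go import *
M=tool(260.9,-50,-9.1); d=M.apply([0,0,1]); print(d.round(3))
for off in(-110,22): p=np.array([519.5,234.2,77])+off*d; print(p.round(),delta(p,M).tolist())
p=np.array([519.5,330,300]);print(delta(p,tool(260.9,0,-9.1)).tolist())
E
```

```text
t: 16.97
tool_pos: [521.1, 277.6, 326.4]
orientation: [3.061, -0.009, 2.448]
ft_force: [-0.0, -0.1, 0.3]
opening: 1.003
grasp_force: 0.0
16.97 [-0.06  0.4  -0.69  1.49  0.24  1.26  0.11] [521.1 277.6 326.4] [ 3.061 -0.009  2.448] F [-0.  -0.1  0.3] op 1.003 0.0
t: 17.63
tool_pos: [520.9, 297.6, 326.5]
orientation: [3.059, -0.009, -2.861]
ft_force: [-0.4, -0.8, 0.5]
opening: 0.999
grasp_force: 0.0
17.63 [ 0.03  0.52 -0.94  1.4   0.34  1.39  0.96] [520.9 297.6 326.5] [ 3.059 -0.009 -2.861] F [-0.4 -0.8  0.5] op 0.999 0.0
[-0.121 -0.756 -0.643]
[533. 317. 148.] [0.06, 0.099, -0.894, -0.234, 0.173, 0.348]
[517. 218.  63.] [-0.02, -0.4, -1.318, -0.234, 0.173, 0.348]
[-0.007, 0.162, -0.132, -0.016, -0.023, 0.36]
```

```bash
python3 -m jog '[[[0.02,0.03,0,-0.015,0.011,0.022],[0.03,0.06,0,-0.03,0.022,0.044],[0.04,0.1,0,-0.044,0.033,0.066],[0.06,0.15,0,-0.06,0.044,0.088],[0.06,0.2,0,-0.075,0.055,0.11],[0.06,0.25,0,-0.09,0.066,0.132],[0.06,0.25,0,-0.1,0.077,0.155],[0.06,0.25,0,-0.117,0.087,0.174]]]' 1; python3 lg.py
python3 -m jog '[[[0,0,0,-0.015,0.011,0.022],[0,0,0,-0.03,0.022,0.044],[0,0,0,-0.044,0.033,0.066],[0,0,0,-0.06,0.044,0.088],[0,0,0,-0.075,0.055,0.11],[0,0,0,-0.09,0.066,0.132],[0,0,0,-0.1,0.077,0.155],[0,0,0,-0.117,0.087,0.174]]]' 1; python3 lg.py
cat > sg.py <<'E'
import sys
from go import *
M=tool(260.9,-50,-9.1); d=M.apply([0,0,1])
for off in map(float,sys.argv[1:]): p=np.array([519.5,234.2,77])+off*d; print(off,p.round(1),delta(p,M).tolist())
E
python3 sg.py -110 22
```

```text
t: 18.3
tool_pos: [531.7, 349.4, 320.0]
orientation: [-3.063, -0.398, -2.386]
ft_force: [0.4, -0.1, -1.5]
opening: 1.007
grasp_force: 0.0
18.3 [-0.49  0.76 -0.5   0.89  0.38  1.96  1.47] [531.7 349.4 320. ] [-3.063 -0.398 -2.386] F [ 0.4 -0.1 -1.5] op 1.007 0.0
t: 18.97
tool_pos: [529.3, 331.2, 319.7]
orientation: [-2.992, -0.657, -2.05]
ft_force: [1.4, -3.0, 0.7]
opening: 0.998
grasp_force: 0.0
18.97 [-1.02  0.89  0.7   0.87 -0.    1.96  2.3 ] [529.3 331.2 319.7] [-2.992 -0.657 -2.05 ] F [ 1.4 -3.   0.7] op 0.998 0.0
-110.0 [532.8 317.4 147.7] [0.018, -0.069, -0.86, -0.054, 0.054, 0.069]
22.0 [516.8 217.6  62.9] [-0.062, -0.568, -1.284, -0.054, 0.054, 0.069]
```

```bash
python3 -m jog '[[[0.01,0.02,-0.1,0,0,0],[0.02,0.02,-0.2,0,0,0],[0.02,0.02,-0.3,0,0,0],[0.02,0,-0.4,-0.02,0.02,0.03],[0.018,-0.02,-0.5,-0.054,0.054,0.069],[0.018,-0.04,-0.6,-0.054,0.054,0.069],[0.018,-0.04,-0.6,-0.054,0.054,0.069],[0.018,-0.04,-0.6,-0.054,0.054,0.069]]]' 1; python3 lg.py; python3 sg.py -110 22
```

```text
t: 19.63
tool_pos: [528.4, 330.0, 191.0]
orientation: [3.104, -0.87, -1.692]
ft_force: [0.9, 0.1, 0.9]
opening: 1.002
grasp_force: 0.0
19.63 [-1.05  1.04  0.59  0.99  0.12  1.83  2.44] [528.4 330.  191. ] [ 3.104 -0.87  -1.692] F [0.9 0.1 0.9] op 1.002 0.0
-110.0 [532.8 317.4 147.7] [0.022, -0.063, -0.216, -0.002, -0.007, -0.003]
22.0 [516.8 217.6  62.9] [-0.058, -0.562, -0.641, -0.002, -0.007, -0.003]
```

```bash
python3 -m jog '[[[0.022,-0.03,-0.05,0,0,0],[0.022,-0.06,-0.1,0,-0.007,-0.003],[0.022,-0.06,-0.15,0,-0.007,-0.003],[0.022,-0.063,-0.2,0,-0.007,-0.003],[0.022,-0.063,-0.216,0,-0.007,-0.003],[0.022,-0.063,-0.216,0,-0.007,-0.003],[0.022,-0.063,-0.216,0,-0.007,-0.003],[0.022,-0.063,-0.216,0,-0.007,-0.003]]]' 1; python3 lg.py; python3 sg.py -110 22;python3 - <<'E'
from h import *
c=cam("scene"); cv2.imwrite("pics/a4.png",cv2.resize(c["frame"][60:300,320:600],None,fx=2,fy=2))
E
```

```text
t: 20.3
tool_pos: [533.9, 317.6, 150.1]
orientation: [-3.141, -0.864, -1.729]
ft_force: [0.5, -0.2, 0.9]
opening: 1.002
grasp_force: 0.0
20.3 [-1.05  1.06  0.59  1.06  0.11  1.74  2.4 ] [533.9 317.6 150.1] [-3.141 -0.864 -1.729] F [ 0.5 -0.2  0.9] op 1.002 0.0
-110.0 [532.8 317.4 147.7] [-0.005, -0.001, -0.012, -0.003, 0.001, -0.0]
22.0 [516.8 217.6  62.9] [-0.085, -0.5, -0.436, -0.003, 0.001, -0.0]
```

View pics/a4.png

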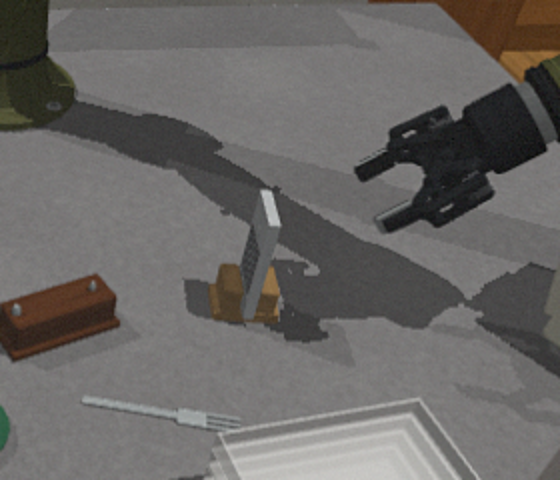

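The plate stands upright in the slot with its ribs towards the robot's right, and the gripper comes from the other side. The stand with its two pins is bare in view, so I measure them and approach.

```bash
python3 - <<'E'
from h import *
c=cam("top"); W=cloud(c); P=W.reshape(-1,3); a=np.radians(110.6);S=np.array([np.cos(a),np.sin(a)]);N=np.array([-S[1],S[0]])
b=P[(abs(P[:,0]-538)<80)&(abs(P[:,1]-14)<80)]
t=b[(b[:,2]>40)&(b[:,2]<48)]; print("block",[np.round(x,1) for x in cv2.minAreaRect(t[:,:2].astype(np.float32))],len(t))
h=b[b[:,2]>49]
for k in(-52,42):
    q=np.array([538.4,14.4])+k*S; m=h[np.linalg.norm(h[:,:2]-q,axis=1)<12]; d=m[:,:2]-[538.4,14.4]; print(k,len(m),(d@S).mean().round(1),(d@N).mean().round(1),m[:,2].max().round(1), "center bbox",((d@S).max()+(d@S).min())/2,((d@N).max()+(d@N).min())/2)
cv2.imwrite("pics/pins.png",cv2.resize(c["frame"][245:305,245:315],None,fx=8,fy=8,interpolation=cv2.INTER_CUBIC))
np.save("bare.npy",c,allow_pickle=True)
E
python3 -m jog '[[[-0.01,-0.06,-0.055,-0.003,0.001,0],[-0.021,-0.125,-0.11,-0.003,0.001,0],[-0.032,-0.19,-0.165,-0.003,0.001,0],[-0.043,-0.25,-0.22,-0.003,0.001,0],[-0.053,-0.31,-0.275,-0.003,0.001,0],[-0.064,-0.375,-0.33,-0.003,0.001,0],[-0.075,-0.44,-0.385,-0.003,0.001,0],[-0.085,-0.5,-0.436,-0.003,0.001,0]]]' 1; python3 lg.py
python3 -m jog '[[[0,0,0,0,0,0],[0,0,0,0,0,0],[0,0,0,0,0,0],[0,0,0,0,0,0],[0,0,0,0,0,0],[0,0,0,0,0,0],[0,0,0,0,0,0],[0,0,0,0,0,0]]]' 1;python3 lg.py; python3 sg.py 22
```

```text
block [array([538.3,  14.3]), array([ 46.3, 124.1]), np.float64(20.5)] 986
-52 17 -52.1 -0.0 55.4 center bbox -50.084087482009735 0.40572674812281617
42 11 42.0 1.1 57.2 center bbox 41.774588031079425 1.4383659284574088
t: 21.07
tool_pos: [516.6, 216.9, 62.2]
orientation: [3.14, -0.874, -1.727]
ft_force: [-0.5, 0.1, -0.6]
opening: 1.002
grasp_force: 0.0
21.07 [-1.03  1.06  0.59  1.41  0.12  1.39  2.38] [516.6 216.9  62.2] [ 3.14  -0.874 -1.727] F [-0.5  0.1 -0.6] op 1.002 0.0
t: 21.73
tool_pos: [516.7, 217.6, 62.5]
orientation: [3.139, -0.875, -1.727]
ft_force: [-0.0, 0.8, 0.7]
opening: 1.001
grasp_force: 0.0
21.73 [-1.03  1.06  0.59  1.4   0.12  1.4   2.38] [516.7 217.6  62.5] [ 3.139 -0.875 -1.727] F [-0.   0.8  0.7] op 1.001 0.0
22.0 [516.8 217.6  62.9] [0.001, 0.0, 0.002, 0.001, -0.001, -0.0]
```

View pics/pins.png

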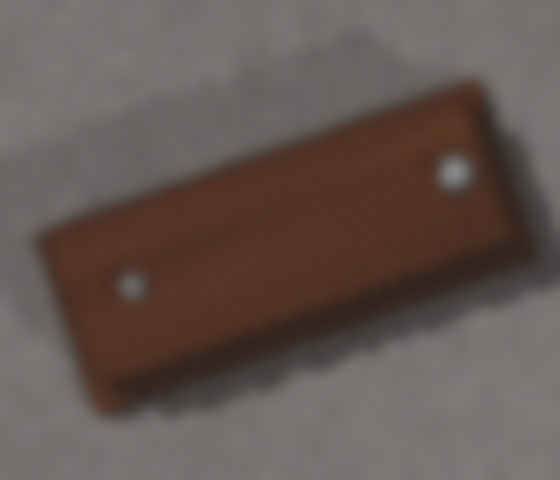

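The crop shows the bare stand, with the thick pin on the right at (455,172) and the thin pin on the left at (132,286). I close the gripper and lift the plate.

```bash
python3 -m jog '[[[0,0,0,0,0,0],[0,0,0,0,0,0],[0,0,0,0,0,0],[0,0,0,0,0,0],[0,0,0,0,0,0],[0,0,0,0,0,0],[0,0,0,0,0,0],[0,0,0,0,0,0]]]' 0.6;python3 lg.py
python3 - <<'E'
from rel import *
from nd import slotR
p,M=toolpose(); save([519.5,234.2,77],slotR()); print(load()[0])
E
python3 -m jog '[[[0,0,0.02,0,0,0],[0,0,0.04,0,0,0],[0,0,0.08,0,0,0],[0,0,0.14,0,0,0],[0,0,0.2,0,0,0],[0,0,0.28,0,0,0],[0,0,0.36,0,0,0],[0,0,0.42,0,0,0]]]'; python3 -m jog '[[[0,0,0,0,0,0],[0,0,0,0,0,0],[0,0,0,0,0,0],[0,0,0,0,0,0],[0,0,0,0,0,0],[0,0,0,0,0,0],[0,0,0,0,0,0],[0,0,0,0,0,0]]]';python3 lg.py; python3 nd.py 77; python3 pe.py 226
python3 - <<'E'
from h import *
c=cam("scene"); W=cloud(c); P=W.reshape(-1,3); a=np.radians(80.9);S=np.array([np.cos(a),np.sin(a)])
k=P[(abs(P[:,0]-520)<60)&(abs(P[:,1]-234)<30)&(P[:,2]>98)&(P[:,2]<232)]
print(len(k)); cv2.imwrite("pics/a5.png",cv2.resize(c["frame"][60:300,320:600],None,fx=2,fy=2))
E
```

```text
t: 22.4
tool_pos: [516.9, 217.2, 62.8]
orientation: [3.14, -0.875, -1.728]
ft_force: [0.1, 0.9, 4.9]
opening: 0.739
grasp_force: 66.3
22.4 [-1.03  1.06  0.59  1.4   0.12  1.4   2.38] [516.9 217.2  62.8] [ 3.14  -0.875 -1.728] F [0.1 0.9 4.9] op 0.739 66.3
[ -0.13968627   0.11325355 -22.30431634]
t: 23.07
tool_pos: [517.1, 217.3, 149.2]
orientation: [-3.142, -0.874, -1.729]
ft_force: [0.6, -0.4, -3.3]
opening: 0.742
grasp_force: 65.9
t: 23.73
tool_pos: [516.6, 217.3, 146.1]
orientation: [3.139, -0.875, -1.726]
ft_force: [-1.0, -0.6, -3.4]
opening: 0.739
grasp_force: 65.9
23.73 [-1.04  0.96  0.62  1.37  0.16  1.51  2.43] [516.6 217.3 146.1] [ 3.139 -0.875 -1.726] F [-1.  -0.6 -3.4] op 0.739 65.9
plate [519.2 234.3 160.3] ang [ 0.  -0.1  0. ] need [-0.003, -0.002, -0.416, 0.0, -0.0, 0.0]
end 237 [519.6 233.1] [13.5 64.2] 80.7 z 225.7 mean [519.5 233.1]
1215
```

View pics/a5.png

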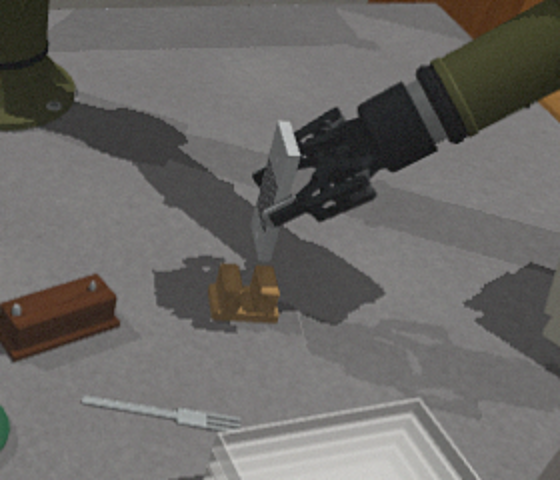

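The plate is held cleanly above the rest. Next I raise it while bringing the tool vertical, then yaw towards the stand.

```bash
python3 -m jog '[[[0,0,0.05,0.034,-0.006,0],[0,0,0.1,0.068,-0.011,0],[0,0,0.2,0.1,-0.016,0],[0,0,0.3,0.137,-0.022,0],[0,0,0.4,0.17,-0.027,0],[0,0,0.5,0.206,-0.033,0],[0,0,0.6,0.24,-0.038,0],[0,0,0.7,0.274,-0.044,0]]]'; python3 lg.py
python3 -m jog '[[[0,-0.1,0,0,0,-0.04],[0,-0.2,0,0,0,-0.08],[0,-0.3,0,0,0,-0.12],[0,-0.4,0,0,0,-0.16],[0,-0.5,0,0,0,-0.2],[0,-0.6,0,0,0,-0.24],[0,-0.7,0,0,0,-0.27],[0,-0.75,0,0,0,-0.3]]]'; python3 lg.py
python3 -m jog '[[[0,-0.04,0,0,0,-0.04],[0,-0.08,0,0,0,-0.08],[0,-0.12,0,0,0,-0.12],[0,-0.16,0,0,0,-0.16],[0,-0.2,0,0,0,-0.2],[0,-0.22,0,0,0,-0.24],[0,-0.24,0,0,0,-0.27],[0,-0.25,0,0,0,-0.3]]]'; python3 lg.py
cat > np_.py <<'E'
import sys; from rel import *
PF=R.from_euler("z",110.55,degrees=True)*R.from_euler("x",180,degrees=True)
if __name__=="__main__":
    pc,PR=where(); print("plate",pc.round(1),"ang",np.degrees((PF*PR.inv()).as_rotvec()).round(1))
    for z in map(float,sys.argv[1:]): print(z,need([538.3,14.35,z],PF).tolist())
E
python3 np_.py 200 64
```

```text
t: 24.5
tool_pos: [516.6, 216.5, 288.5]
orientation: [-3.14, 0.002, -1.728]
ft_force: [0.6, -0.5, -2.3]
opening: 0.743
grasp_force: 66.3
24.5 [-0.77  0.39  0.49  1.59 -0.19  1.21  2.75] [516.6 216.5 288.5] [-3.140e+00  2.000e-03 -1.728e+00] F [ 0.6 -0.5 -2.3] op 0.743 66.3
t: 25.17
tool_pos: [515.8, 63.7, 286.7]
orientation: [-3.141, -0.004, -2.679]
ft_force: [-0.1, -0.5, -3.4]
opening: 0.74
grasp_force: 66.3
25.17 [-0.7   0.38  0.77  1.68 -0.27  1.2   2.17] [515.8  63.7 286.7] [-3.141 -0.004 -2.679] F [-0.1 -0.5 -3.4] op 0.74 66.3
t: 25.83
tool_pos: [515.8, 16.3, 286.5]
orientation: [-3.141, -0.004, 2.664]
ft_force: [-1.0, 0.6, -2.8]
opening: 0.739
grasp_force: 66.3
25.83 [-0.75  0.45  1.04  1.7  -0.41  1.24  1.47] [515.8  16.3 286.5] [-3.141 -0.004  2.664] F [-1.   0.6 -2.8] op 0.739 66.3
plate [516.1  16.3 308.8] ang [-30.6 -27.2 -40.2]
200.0 [0.137, -0.076, -0.518, -0.17, -0.151, -0.224]
64.0 [0.137, -0.076, -1.198, -0.17, -0.151, -0.224]
```

```bash
python3 -m jog '[[[0.017,-0.01,-0.03,-0.021,-0.019,-0.028],[0.034,-0.02,-0.06,-0.042,-0.038,-0.056],[0.05,-0.03,-0.1,-0.064,-0.057,-0.084],[0.07,-0.04,-0.15,-0.085,-0.076,-0.112],[0.086,-0.05,-0.2,-0.106,-0.094,-0.14],[0.1,-0.06,-0.25,-0.128,-0.113,-0.168],[0.12,-0.07,-0.3,-0.149,-0.132,-0.196],[0.137,-0.076,-0.35,-0.17,-0.151,-0.224]]]'; python3 lg.py
python3 -m jog '[[[0,0,-0.04,0,0,0],[0,0,-0.08,0,0,0],[0,0,-0.12,0,0,0],[0,0,-0.16,0,0,0],[0,0,-0.16,0,0,0],[0,0,-0.16,0,0,0],[0,0,-0.16,0,0,0],[0,0,-0.16,0,0,0]]]'; python3 lg.py; python3 np_.py 200 64
cat > top.py <<'E'
from h import *
import sys
def plate(zt,show=None):
    c=cam("top"); W=cloud(c); P=W.reshape(-1,3); C=np.array([538.3,14.35]); a=np.radians(110.55);S=np.array([np.cos(a),np.sin(a)]);N=np.array([-S[1],S[0]])
    s=P[(abs(P[:,2]-zt)<5)&(np.linalg.norm(P[:,:2]-C,axis=1)<85)]; d=s[:,:2]-C; u,v=d@S,d@N
    s0=s[np.abs(v)<34]; print("n",len(s),"u",np.percentile(u,[0,1,99,100]).round(1),"v",np.percentile(v,[0,1,99,100]).round(1))
    A=np.c_[s0[:,:2]-C,np.ones(len(s0))]; k=np.linalg.lstsq(A,s0[:,2],rcond=None)[0]; print("slope deg along S,N",np.degrees([k[:2]@S,k[:2]@N]).round(2),"z0",k[2].round(2))
    for e,sg in(("thick",-1),("thin",1)):
        m=u*sg>45; 
        if m.sum()>20: print(e,"end u",np.percentile(u[m]*sg,97).round(1)*sg,"v mid",((np.percentile(v[m],1)+np.percentile(v[m],99))/2).round(1),m.sum())
    if show: cv2.imwrite(show,cv2.resize(c["frame"][235:315,230:330],None,fx=6,fy=6,interpolation=cv2.INTER_CUBIC))
if __name__=="__main__": plate(float(sys.argv[1]),*sys.argv[2:3])
E
python3 top.py 206 pics/b1.png
```

```text
t: 26.5
tool_pos: [543.5, 2.4, 216.3]
orientation: [-3.139, 0.697, 1.935]
ft_force: [-0.0, 0.2, -1.6]
opening: 0.74
grasp_force: 66.5
26.5 [-1.21  0.83  1.33  1.94 -0.2   0.71  0.41] [543.5   2.4 216.3] [-3.139  0.697  1.935] F [-0.   0.2 -1.6] op 0.74 66.5
t: 27.17
tool_pos: [544.3, 1.8, 185.2]
orientation: [-3.138, 0.693, 1.939]
ft_force: [1.2, 0.7, -3.0]
opening: 0.74
grasp_force: 66.4
27.17 [-1.18  0.86  1.28  1.98 -0.23  0.65  0.41] [544.3   1.8 185.2] [-3.138  0.693  1.939] F [ 1.2  0.7 -3. ] op 0.74 66.4
plate [539.4  15.1 202.4] ang [-0.1 -0.2 -0.3]
200.0 [-0.005, -0.004, -0.012, -0.001, -0.001, -0.002]
64.0 [-0.005, -0.004, -0.692, -0.001, -0.001, -0.002]
n 1449 u [-62.9 -62.   28.2  30.9] v [-46.3 -40.   38.5  44.5]
slope deg along S,N [-2.17 -0.08] z0 205.2
thick end u -62.4 v mid -0.6 272
```

View pics/b1.png

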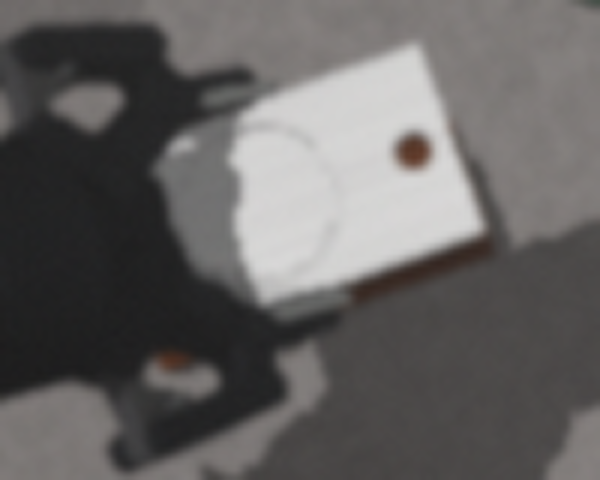

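The plate is now well side up. The thick hole, at crop (413,151), is at the thick-pin end. I lower it to just above the pins and refine the alignment.

```bash
python3 -m jog '[[[-0.002,-0.013,-0.1,-0.001,-0.001,-0.002],[-0.002,-0.013,-0.2,-0.001,-0.001,-0.002],[-0.002,-0.013,-0.3,-0.001,-0.001,-0.002],[-0.002,-0.013,-0.4,-0.001,-0.001,-0.002],[-0.002,-0.013,-0.5,-0.001,-0.001,-0.002],[-0.002,-0.013,-0.58,-0.001,-0.001,-0.002],[-0.002,-0.013,-0.64,-0.001,-0.001,-0.002],[-0.002,-0.013,-0.66,-0.001,-0.001,-0.002]]]'; python3 -m jog '[[[0,0,0,0,0,0],[0,0,0,0,0,0],[0,0,0,0,0,0],[0,0,0,0,0,0],[0,0,0,0,0,0],[0,0,0,0,0,0],[0,0,0,0,0,0],[0,0,0,0,0,0]]]'; python3 lg.py; python3 np_.py 64
cat > hole.py <<'E'
from h import *
import sys
c=cam("top"); W=cloud(c); zt=float(sys.argv[1]); C=np.array([538.3,14.35]); a=np.radians(110.55);S=np.array([np.cos(a),np.sin(a)]);N=np.array([-S[1],S[0]])
P=W.reshape(-1,3); d=P[:,:2]-C; u,v=d@S,d@N
ok=(abs(P[:,2]-zt)<5)&(abs(v)<34)&(u<-30)&(u>-75)&(np.abs(P[:,2]-zt)<4)
s=P[ok]; A=np.c_[u[ok],v[ok],np.ones(ok.sum())]; w=np.ones(len(s),bool)
for _ in range(4):
    k=np.linalg.lstsq(A[w],s[w,2],rcond=None)[0]; w=abs(A@k-s[:,2])<1.5
us,vs=u[ok][w],v[ok][w]
print("slope deg S,N",np.degrees(k[:2]).round(2),"z at centre %.1f"%k[2],"end u",np.percentile(us,[0,1,3]).round(1),"v",np.percentile(vs,[1,99]).round(1))
# edge angle: fit end line
b=np.arange(-26,27,4); e=[us[(vs>x-2)&(vs<x+2)].min() for x in b]; print("end line",np.round(np.polyfit(b,e,1),3))
f=c["frame"].astype(int); m=((f.min(2)<110)).astype(np.uint8)
X=C-52*S; best=None
n,l,st,ce=cv2.connectedComponentsWithStats(m[240:300,270:330])
for i in range(1,n):
    if 8<st[i,4]<120:
        g=onz(c,(ce[i]+[270,240]),zt)[:2]-X
        if np.linalg.norm(g)<12: print("hole off S,N",(g@S).round(1),(g@N).round(1),"area",st[i,4])
E
python3 hole.py 77
```

```text
t: 27.88
tool_pos: [543.4, -0.2, 51.0]
orientation: [-3.136, 0.698, 1.934]
ft_force: [-1.1, 0.1, -2.1]
opening: 0.745
grasp_force: 66.4
t: 28.55
tool_pos: [543.6, -0.4, 52.5]
orientation: [-3.138, 0.698, 1.932]
ft_force: [1.2, -0.7, -2.4]
opening: 0.74
grasp_force: 66.4
28.55 [-1.08  1.02  1.07  2.08 -0.37  0.4   0.38] [ 5.436e+02 -4.000e-01  5.250e+01] [-3.138  0.698  1.932] F [ 1.2 -0.7 -2.4] op 0.74 66.4
plate [538.8  13.   69.7] ang [ 0.2 -0.   0. ]
64.0 [-0.002, 0.007, -0.029, 0.001, -0.0, 0.0]
slope deg S,N [1.7 0.1] z at centre 76.8 end u [-64.2 -63.9 -63.1] v [-30.2  32.3]
end line [-1.5000e-02 -6.2679e+01]
hole off S,N -0.6 0.5 area 15
```

```bash
python3 - <<'E'
from h import *
C=np.array([538.3,14.35]); a=np.radians(110.55);S=np.array([np.cos(a),np.sin(a)]);N=np.array([-S[1],S[0]])
for f,zt in(("top0.npy",57),("bare.npy",45)):
    c=np.load(f,allow_pickle=True).item();P=cloud(c).reshape(-1,3);d=P[:,:2]-C;u,v=d@S,d@N
    ok=(abs(P[:,2]-zt)<3)&(abs(v)<34)&(u<-30)&(u>-66);k=np.linalg.lstsq(np.c_[u[ok],v[ok],np.ones(ok.sum())],P[ok,2],rcond=None)[0]
    ok2=(abs(P[:,2]-zt)<3)&(abs(v)<34)&(abs(u)<66);k2=np.linalg.lstsq(np.c_[u[ok2],v[ok2],np.ones(ok2.sum())],P[ok2,2],rcond=None)[0]
    print(f,np.degrees(k[:2]).round(2),np.degrees(k2[:2]).round(2),k2[2].round(1))
E
```

```text
top0.npy [0.18 0.33] [0.05 0.19] 57.1
bare.npy [-0.2  -0.58] [-0.01  0.02] 45.0
```

```bash
python3 -m jog '[[[0.002,0.001,0,-0.004,-0.0015,0],[0.002,0.001,0,-0.008,-0.003,0],[0.002,0.001,-0.01,-0.008,-0.003,0],[0.002,0.001,-0.02,-0.008,-0.003,0],[0.002,0.001,-0.02,-0.008,-0.003,0],[0.002,0.001,-0.02,-0.008,-0.003,0],[0.002,0.001,-0.02,-0.008,-0.003,0],[0.002,0.001,-0.02,-0.008,-0.003,0]]]'; python3 lg.py; python3 np_.py 51; python3 hole.py 71
```

```text
t: 29.27
tool_pos: [544.1, -0.4, 48.5]
orientation: [-3.138, 0.725, 1.932]
ft_force: [0.0, -0.2, -3.3]
opening: 0.742
grasp_force: 66.5
29.27 [-1.1   1.05  1.08  2.08 -0.38  0.39  0.36] [ 5.441e+02 -4.000e-01  4.850e+01] [-3.138  0.725  1.932] F [ 0.  -0.2 -3.3] op 0.742 66.5
plate [539.   13.4  65.3] ang [1.6 0.5 0. ]
51.0 [-0.004, 0.007, -0.074, 0.009, 0.003, 0.0]
slope deg S,N [-2.47  0.37] z at centre 69.2 end u [-63.8 -63.4 -62.8] v [-30.3  32.4]
end line [ -0.062 -60.196]
hole off S,N 0.9 -0.9 area 13
```

```bash
python3 -m jog '[[[0,0,0,0.006,0.002,0],[0,0,-0.01,0.006,0.002,0],[0,0,-0.02,0.006,0.002,0],[0,0,-0.03,0.006,0.002,0],[0,0,-0.04,0.006,0.002,0],[0,0,-0.04,0.006,0.002,0],[0,0,-0.04,0.006,0.002,0],[0,0,-0.04,0.006,0.002,0]]]'; python3 lg.py; python3 np_.py 51; python3 hole.py 63; python3 hole.py 63
```

```text
t: 29.98
tool_pos: [544.0, -0.3, 40.4]
orientation: [-3.139, 0.705, 1.932]
ft_force: [0.2, 0.1, -3.0]
opening: 0.739
grasp_force: 66.5
29.98 [-1.08  1.04  1.05  2.08 -0.38  0.38  0.37] [ 5.44e+02 -3.00e-01  4.04e+01] [-3.139  0.705  1.932] F [ 0.2  0.1 -3. ] op 0.739 66.5
plate [539.1  13.2  57.4] ang [0.5 0.1 0. ]
51.0 [-0.004, 0.006, -0.033, 0.003, 0.001, 0.0]
slope deg S,N [-2.45 -0.02] z at centre 60.9 end u [-64.2 -63.6 -63.2] v [-30.8  32.1]
end line [ 1.0000e-02 -6.2707e+01]
slope deg S,N [-0.52  0.24] z at centre 62.8 end u [-64.  -63.4 -62.7] v [-31.1  32.2]
end line [-6.0000e-03 -6.2324e+01]
```

```bash
python3 -m jog '[[[0,0,-0.005,0,0,0],[0,0,-0.01,0,0,0],[0,0,-0.015,0,0,0],[0,0,-0.02,0,0,0],[0,0,-0.02,0,0,0],[0,0,-0.02,0,0,0],[0,0,-0.02,0,0,0],[0,0,-0.02,0,0,0]]]'; python3 lg.py;python3 -m jog '[[[0,0,-0.004,0,0,0],[0,0,-0.008,0,0,0],[0,0,-0.012,0,0,0],[0,0,-0.012,0,0,0],[0,0,-0.012,0,0,0],[0,0,-0.012,0,0,0],[0,0,-0.012,0,0,0],[0,0,-0.012,0,0,0]]]'; python3 lg.py; python3 np_.py 51
```

```text
t: 30.75
tool_pos: [544.0, -0.3, 36.4]
orientation: [-3.139, 0.705, 1.932]
ft_force: [0.3, -0.1, -2.4]
opening: 0.74
grasp_force: 66.5
30.75 [-1.07  1.04  1.04  2.09 -0.39  0.37  0.37] [ 5.44e+02 -3.00e-01  3.64e+01] [-3.139  0.705  1.932] F [ 0.3 -0.1 -2.4] op 0.74 66.5
t: 31.42
tool_pos: [544.2, -0.4, 35.1]
orientation: [-3.14, 0.706, 1.931]
ft_force: [-5.0, 5.0, 12.2]
opening: 0.738
grasp_force: 68.6
31.42 [-1.07  1.04  1.04  2.09 -0.39  0.37  0.37] [ 5.442e+02 -4.000e-01  3.510e+01] [-3.14   0.706  1.931] F [-5.   5.  12.2] op 0.738 68.6
plate [539.2  13.1  52.2] ang [0.5 0.2 0. ]
51.0 [-0.005, 0.007, -0.007, 0.003, 0.001, 0.0]
```

```bash
python3 -m jog '[[[0,0,0,0,0,0],[0,0,0,0,0,0],[0,0,0,0,0,0],[0,0,0,0,0,0],[0,0,0,0,0,0],[0,0,0,0,0,0],[0,0,0,0,0,0],[0,0,0,0,0,0]]]' 1; python3 lg.py
python3 -m jog '[[[-0.01,0.03,0.04,0,0,0],[-0.03,0.08,0.1,0,0,0],[-0.05,0.13,0.17,0,0,0],[-0.07,0.185,0.24,0,0,0],[-0.09,0.24,0.31,0,0,0],[-0.11,0.3,0.38,0,0,0],[-0.13,0.35,0.45,0,0,0],[-0.147,0.39,0.5,0,0,0]]]'; python3 lg.py
python3 -m jog '[[[0,0.05,0.1,0.026,0.01,0],[0,0.1,0.2,0.052,0.02,0],[0,0.2,0.4,0.078,0.03,0],[0,0.3,0.5,0.104,0.04,0],[0,0.4,0.6,0.13,0.05,0],[0,0.5,0.7,0.156,0.06,0],[0,0.6,0.7,0.182,0.07,0],[0,0.7,0.7,0.208,0.078,0]]]'; python3 lg.py
python3 - <<'E'
from h import *
c=cam("top"); np.save("top1.npy",c,allow_pickle=True); C=np.array([538.3,14.35]); a=np.radians(110.55);S=np.array([np.cos(a),np.sin(a)]);N=np.array([-S[1],S[0]])
P=cloud(c).reshape(-1,3);d=P[:,:2]-C;u,v=d@S,d@N
ok=(abs(P[:,2]-57)<4)&(abs(v)<36)&(abs(u)<70);r=cv2.minAreaRect(P[ok,:2].astype(np.float32));print(r,ok.sum())
for e,m in(("all",ok&((abs(u)>32))),("thick",ok&(u<-32)),("thin",ok&(u>32))):
    k=np.linalg.lstsq(np.c_[u[m],v[m],np.ones(m.sum())],P[m,2],rcond=None)[0];print(e,np.degrees(k[:2]).round(2),"zc",k[2].round(2),"zmed",np.median(P[m,2]).round(2))
cv2.imwrite("pics/b2.png",np.hstack([cv2.resize(c["frame"][240:310,240:320],(480,420),interpolation=cv2.INTER_CUBIC),]))
E
```

```text
t: 32.08
tool_pos: [544.0, -0.3, 33.9]
orientation: [-3.139, 0.705, 1.932]
ft_force: [-0.2, -0.6, 1.5]
opening: 1.0
grasp_force: 0.0
32.08 [-1.07  1.05  1.04  2.09 -0.39  0.37  0.37] [ 5.44e+02 -3.00e-01  3.39e+01] [-3.139  0.705  1.932] F [-0.2 -0.6  1.5] op 1.0 0.0
t: 32.75
tool_pos: [514.4, 79.0, 135.5]
orientation: [-3.14, 0.705, 1.932]
ft_force: [-0.2, -0.8, -0.1]
opening: 1.001
grasp_force: 0.0
32.75 [-1.31  0.96  1.25  1.99 -0.3   0.68  0.29] [514.4  79.  135.5] [-3.14   0.705  1.932] F [-0.2 -0.8 -0.1] op 1.001 0.0
t: 33.42
tool_pos: [515.0, 218.7, 276.9]
orientation: [3.139, 0.002, 1.932]
ft_force: [0.3, -0.3, -0.6]
opening: 1.002
grasp_force: 0.0
33.42 [-1.08  0.55  1.08  1.61 -0.5   1.28  0.44] [515.  218.7 276.9] [3.139e+00 2.000e-03 1.932e+00] F [ 0.3 -0.3 -0.6] op 1.002 0.0
((537.5716552734375, 14.829811096191406), (64.14964294433594, 129.84165954589844), 20.506576538085938) 1363
all [ 0.17 -0.15] zc 57.11 zmed 57.09
thick [ 0.64 -0.25] zc 57.53 zmed 56.9
thin [ 0.9  -0.03] zc 56.47 zmed 57.21
```

View pics/b2.png

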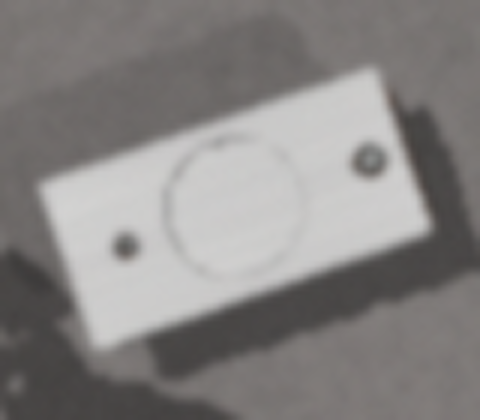

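The crop shows the plate seated well side up with a pin in each hole. The pins are at (370,160) and (124,246), the top is at 57.1 mm and the plate is level. Now I start on the moulds.

```bash
cat > look.py <<'E'
from h import *
from go import delta,tool
def moulds():
    c=cam("top"); W=cloud(c); f=c["frame"]; sat=cv2.cvtColor(f,cv2.COLOR_BGR2HSV)[...,1]
    m=((W[...,2]>42)&(W[...,2]<60)&(W[...,1]<-80)&(W[...,0]>330)).astype(np.uint8)
    m=cv2.morphologyEx(m,cv2.MORPH_CLOSE,np.ones((3,3),np.uint8))
    n,l,st,ce=cv2.connectedComponentsWithStats(m); out=[]
    for i in range(1,n):
        if st[i,4]<60: continue
        P=W[(l==i)]; P=P[P[:,2]>46]; 
        if len(P)<40: continue
        (x,y),r=cv2.minEnclosingCircle(P[:,:2].astype(np.float32)); s=np.median(sat[l==i])
        out.append((x,y,r,s))
    return out
if __name__=="__main__":
    M=tool(90,0,0)
    for x,y,r,s in moulds(): print(np.round([x,y,r,s],1),"delta@z150",delta([x,y,150],M).tolist() if s<60 and abs(r-32)<3 else "-")
E
python3 look.py; python3 lg.py
```

```text
[ 936.2 -455.1  374.2   18. ] delta@z150 -
[ 783.9 -232.6   31.9  131. ] delta@z150 -
[ 788.6 -388.9   24.5    4. ] delta@z150 -
[ 691.  -694.7   52.1  113. ] delta@z150 -
[ 694.7 -405.7   32.8  170. ] delta@z150 -
[ 690.5 -287.1   32.   133. ] delta@z150 -
[ 582.  -173.4   31.7    4. ] delta@z150 [0.335, -1.954, -0.627, 0.001, 0.001, -0.114]
[ 586.2 -374.2   32.1    4. ] delta@z150 [0.356, -2.958, -0.627, 0.001, 0.001, -0.114]
[ 580.9 -283.3   31.7    3. ] delta@z150 [0.33, -2.503, -0.627, 0.001, 0.001, -0.114]
[ 437.6 -657.8   64.   170.5] delta@z150 -
[ 458.7 -174.2   34.4    3. ] delta@z150 [-0.282, -1.958, -0.627, 0.001, 0.001, -0.114]
[ 457.1 -267.3   31.9    3. ] delta@z150 [-0.29, -2.423, -0.627, 0.001, 0.001, -0.114]
[ 458.2 -384.2   32.3    4. ] delta@z150 [-0.284, -3.008, -0.627, 0.001, 0.001, -0.114]
33.52 [-1.08  0.55  1.08  1.61 -0.5   1.28  0.44] [515.  217.4 275.4] [3.141 0.004 1.93 ] F [ 0.2  0.2 -0.5] op 1.0 0.0
```

```bash
python3 -m jog '[[[0.02,-0.12,0,0,0,-0.014],[0.04,-0.24,0,0,0,-0.028],[0.06,-0.36,0,0,0,-0.042],[0.08,-0.48,0,0,0,-0.056],[0.1,-0.6,0,0,0,-0.07],[0.12,-0.72,0,0,0,-0.085],[0.14,-0.84,0,0,0,-0.1],[0.16,-0.98,0,0,0,-0.114]]]' 1; python3 lg.py; python3 -m jog '[[[0.02,-0.12,-0.05,0,0,0],[0.04,-0.24,-0.1,0,0,0],[0.06,-0.36,-0.2,0,0,0],[0.08,-0.48,-0.3,0,0,0],[0.1,-0.6,-0.4,0,0,0],[0.13,-0.75,-0.5,0,0,0],[0.16,-0.9,-0.6,0,0,0],[0.175,-0.974,-0.627,0,0,0]]]' 1; python3 lg.py
cat > tg.py <<'E'
import sys; from go import *
x,y,*zs=map(float,sys.argv[1:])
for z in zs: print(z,delta([x,y,z],tool(90,0,0)).tolist())
E
python3 tg.py 582 -173.4 30
```

```text
t: 34.18
tool_pos: [545.8, 21.0, 273.4]
orientation: [-3.138, 0.01, 1.572]
ft_force: [0.2, -0.2, -0.3]
opening: 1.002
grasp_force: 0.0
34.18 [-0.76  0.57  1.15  1.65 -0.52  1.28  0.48] [545.8  21.  273.4] [-3.138  0.01   1.572] F [ 0.2 -0.2 -0.3] op 1.002 0.0
t: 34.85
tool_pos: [579.2, -176.3, 145.5]
orientation: [-3.134, 0.011, 1.571]
ft_force: [0.2, -0.3, 0.7]
opening: 0.998
grasp_force: 0.0
34.85 [-0.28  0.74  0.96  1.68 -0.66  1.08  0.88] [ 579.2 -176.3  145.5] [-3.134  0.011  1.571] F [ 0.2 -0.3  0.7] op 0.998 0.0
30.0 [0.014, 0.014, -0.577, 0.003, -0.002, -0.0]
```

```bash
python3 -m jog '[[[0.014,0.014,0,0.003,-0.002,0],[0.014,0.014,-0.1,0.003,-0.002,0],[0.014,0.014,-0.2,0.003,-0.002,0],[0.014,0.014,-0.3,0.003,-0.002,0],[0.014,0.014,-0.4,0.003,-0.002,0],[0.014,0.014,-0.5,0.003,-0.002,0],[0.014,0.014,-0.57,0.003,-0.002,0],[0.014,0.014,-0.57,0.003,-0.002,0]]]' 1;  python3 lg.py;python3 tg.py 582 -173.4 30; python3 -m jog '[[[0,0,0,0,0,0],[0,0,0,0,0,0],[0,0,0,0,0,0],[0,0,0,0,0,0],[0,0,0,0,0,0],[0,0,0,0,0,0],[0,0,0,0,0,0],[0,0,0,0,0,0]]]' 0.6; python3 lg.py
```

```text
t: 35.52
tool_pos: [582.8, -168.3, 31.9]
orientation: [-3.142, -0.003, 1.575]
ft_force: [0.3, -0.3, 0.0]
opening: 0.997
grasp_force: 0.0
35.52 [-0.22  0.85  0.83  1.78 -0.81  0.88  0.99] [ 582.8 -168.3   31.9] [-3.142e+00 -3.000e-03  1.575e+00] F [ 0.3 -0.3  0. ] op 0.997 0.0
30.0 [-0.004, -0.025, -0.01, -0.001, -0.0, -0.001]
t: 36.18
tool_pos: [584.9, -170.6, 36.8]
orientation: [3.134, -0.002, 1.573]
ft_force: [-1.7, 0.4, 5.6]
opening: 0.698
grasp_force: 62.8
36.18 [-0.22  0.85  0.84  1.78 -0.81  0.89  0.99] [ 584.9 -170.6   36.8] [ 3.134e+00 -2.000e-03  1.573e+00] F [-1.7  0.4  5.6] op 0.698 62.8
```

```bash
python3 -m jog '[[[0,0,0.02,0,0,0],[0,0,0.05,0,0,0],[0,0,0.1,0,0,0],[0,0,0.2,0,0,0],[0,0,0.3,0,0,0],[0,0,0.4,0,0,0],[0,0,0.5,0,0,0],[0,0,0.6,0,0,0]]]';python3 -m jog '[[[0,0,0,0,0,0],[0,0,0,0,0,0],[0,0,0,0,0,0],[0,0,0,0,0,0],[0,0,0,0,0,0],[0,0,0,0,0,0],[0,0,0,0,0,0],[0,0,0,0,0,0]]]'; python3 lg.py
python3 - <<'E'
from h import *
c=cam("scene"); cv2.imwrite("pics/c1.png",cv2.resize(c["frame"][60:300,140:420],None,fx=2,fy=2))
E
```

```text
t: 36.85
tool_pos: [584.3, -170.6, 156.7]
orientation: [3.136, -0.002, 1.573]
ft_force: [1.2, -1.1, -0.5]
opening: 0.699
grasp_force: 64.3
t: 37.52
tool_pos: [584.3, -170.3, 154.2]
orientation: [3.137, -0.002, 1.573]
ft_force: [0.1, -0.4, -0.8]
opening: 0.695
grasp_force: 64.3
37.52 [-0.28  0.73  0.96  1.67 -0.66  1.1   0.87] [ 584.3 -170.3  154.2] [ 3.137e+00 -2.000e-03  1.573e+00] F [ 0.1 -0.4 -0.8] op 0.695 64.3
```

View pics/c1.png

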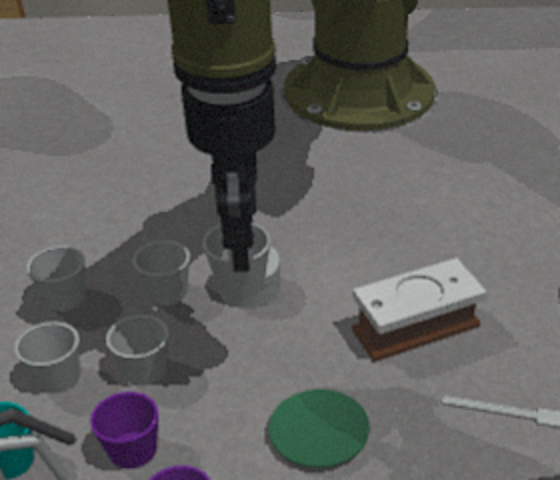

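```bash
cat > held.py <<'E'
from h import *
import sys
x,y,zt=map(float,sys.argv[1:4])
for n in("top","scene"):
    c=cam(n);P=cloud(c).reshape(-1,3);s=P[(abs(P[:,0]-x)<55)&(abs(P[:,1]-y)<50)&(abs(P[:,2]-zt)<40)]
    h=np.histogram(s[:,2],bins=np.arange(zt-40,zt+41,4)); print(n,len(s),h[0].tolist())
    s=s[(abs(s[:,2]-zt)<6)&(abs(s[:,1]-y)>13)]
    if len(s)>5:
        for _ in range(3):
            k=np.linalg.lstsq(np.c_[2*s[:,:2],np.ones(len(s))],(s[:,:2]**2).sum(1),rcond=None)[0]; r=np.sqrt(k[2]+k[:2]@k[:2]); e=abs(np.linalg.norm(s[:,:2]-k[:2],axis=1)-r); s=s[e<3.5]
        g=np.linalg.lstsq(np.c_[s[:,:2]-k[:2],np.ones(len(s))],s[:,2],rcond=None)[0]
        print("circle",k[:2].round(1),"r",r.round(1),len(s),"z",g[2].round(1),"slope deg x,y",np.degrees(g[:2]).round(1))
E
python3 held.py 584 -171 169
```

```text
top 0 [0, 0, 0, 0, 0, 0, 0, 0, 0, 0, 0, 0, 0, 0, 0, 0, 0, 0, 0, 0]
scene 715 [31, 43, 50, 57, 56, 58, 44, 64, 67, 126, 26, 18, 21, 21, 22, 5, 0, 0, 2, 4]
circle [ 587.3 -174.1] r 29.7 135 z 166.5 slope deg x,y [-0.1  0.1]
```

```bash
python3 -m jog '[[[-0.02,0.08,0,0,0,0],[-0.05,0.2,0,0,0,0],[-0.08,0.34,0,0,0,0],[-0.12,0.5,0,0,0,0],[-0.16,0.66,0,0,0,0],[-0.2,0.8,0,0,0,0],[-0.22,0.9,0,0,0,0],[-0.235,0.94,0,0,0,0]]]';python3 -m jog '[[[0,0,0,0,0,0],[0,0,0,0,0,0],[0,0,0,0,0,0],[0,0,0,0,0,0],[0,0,0,0,0,0],[0,0,0,0,0,0],[0,0,0,0,0,0],[0,0,0,0,0,0]]]'; python3 lg.py; python3 held.py 538 15 167; python3 tg.py 537.6 17.8 94
```

```text
t: 38.33
tool_pos: [536.9, 21.7, 154.1]
orientation: [3.137, -0.004, 1.578]
ft_force: [-0.7, 0.4, -1.8]
opening: 0.695
grasp_force: 64.3
t: 39.0
tool_pos: [537.5, 17.3, 154.6]
orientation: [3.136, -0.002, 1.573]
ft_force: [-0.5, 1.0, -1.1]
opening: 0.696
grasp_force: 64.3
39.0 [-0.7   0.65  1.03  1.85 -0.66  1.02  0.62] [537.5  17.3 154.6] [ 3.136e+00 -2.000e-03  1.573e+00] F [-0.5  1.  -1.1] op 0.696 64.3
top 56 [0, 0, 0, 1, 1, 1, 1, 2, 6, 4, 24, 8, 0, 0, 0, 0, 0, 0, 0, 8]
circle [529.8   4.5] r 19.0 36 z 159.3 slope deg x,y [-18.6 -27.5]
scene 759 [39, 36, 47, 50, 58, 50, 55, 54, 59, 71, 77, 32, 25, 25, 25, 22, 17, 4, 4, 9]
circle [541.   13.1] r 29.6 99 z 166.0 slope deg x,y [-0.2  0.3]
94.0 [0.001, 0.001, -0.303, -0.001, 0.002, -0.001]
```

```bash
python3 - <<'E'
from h import *
c=cam("scene");P=cloud(c).reshape(-1,3)
for x,y in((586.2,-374.2),(580.9,-283.3),(457.1,-267.3)):
    s=P[(abs(P[:,0]-x)<45)&(abs(P[:,1]-y)<45)&(abs(P[:,2]-51)<6)&(abs(P[:,1]-y)>13)]
    for _ in range(3):
        k=np.linalg.lstsq(np.c_[2*s[:,:2],np.ones(len(s))],(s[:,:2]**2).sum(1),rcond=None)[0]; r=np.sqrt(k[2]+k[:2]@k[:2]); s=s[abs(np.linalg.norm(s[:,:2]-k[:2],axis=1)-r)<3.5]
    print((k[:2]-[x,y]).round(1),r.round(1),len(s))
E
```

```text
[3.8 0.9] 29.9 139
[ 4.6 -0.9] 29.8 124
[ 2.8 -0.9] 29.6 107
```

```bash
python3 -m jog '[[[0.001,0.007,-0.05,0,0,0],[0.001,0.007,-0.1,0,0,0],[0.001,0.007,-0.15,0,0,0],[0.001,0.007,-0.2,0,0,0],[0.001,0.007,-0.24,0,0,0],[0.001,0.007,-0.27,0,0,0],[0.001,0.007,-0.29,0,0,0],[0.001,0.007,-0.29,0,0,0]]]';python3 lg.py;python3 -m jog '[[[0,0,-0.003,0,0,0],[0,0,-0.006,0,0,0],[0,0,-0.009,0,0,0],[0,0,-0.012,0,0,0],[0,0,-0.015,0,0,0],[0,0,-0.018,0,0,0],[0,0,-0.02,0,0,0],[0,0,-0.02,0,0,0]]]'; python3 lg.py
```

```text
t: 39.82
tool_pos: [537.2, 19.1, 95.7]
orientation: [3.138, -0.002, 1.573]
ft_force: [0.3, 0.3, -0.8]
opening: 0.698
grasp_force: 64.3
39.82 [-0.65  0.72  0.96  1.92 -0.75  0.91  0.69] [537.2  19.1  95.7] [ 3.138e+00 -2.000e-03  1.573e+00] F [ 0.3  0.3 -0.8] op 0.698 64.3
t: 40.48
tool_pos: [537.6, 19.2, 92.5]
orientation: [3.136, -0.002, 1.573]
ft_force: [-0.1, 0.3, -0.4]
opening: 0.695
grasp_force: 64.3
40.48 [-0.65  0.72  0.95  1.92 -0.76  0.9   0.7 ] [537.6  19.2  92.5] [ 3.136e+00 -2.000e-03  1.573e+00] F [-0.1  0.3 -0.4] op 0.695 64.3
```

```bash
python3 -m jog '[[[0,0,-0.003,0,0,0],[0,0,-0.006,0,0,0],[0,0,-0.009,0,0,0],[0,0,-0.009,0,0,0],[0,0,-0.009,0,0,0],[0,0,-0.009,0,0,0],[0,0,-0.009,0,0,0],[0,0,-0.009,0,0,0]]]'; python3 lg.py;python3 -m jog '[[[0,0,-0.003,0,0,0],[0,0,-0.006,0,0,0],[0,0,-0.009,0,0,0],[0,0,-0.009,0,0,0],[0,0,-0.009,0,0,0],[0,0,-0.009,0,0,0],[0,0,-0.009,0,0,0],[0,0,-0.009,0,0,0]]]'; python3 lg.py; python3 held.py 538 15 104
```

```text
t: 41.15
tool_pos: [537.6, 19.1, 90.8]
orientation: [3.136, -0.002, 1.573]
ft_force: [-0.5, -0.4, -0.8]
opening: 0.696
grasp_force: 64.3
41.15 [-0.65  0.72  0.95  1.93 -0.76  0.9   0.7 ] [537.6  19.1  90.8] [ 3.136e+00 -2.000e-03  1.573e+00] F [-0.5 -0.4 -0.8] op 0.696 64.3
t: 41.82
tool_pos: [537.7, 19.2, 89.7]
orientation: [3.136, -0.003, 1.573]
ft_force: [-3.4, 1.6, 8.6]
opening: 0.697
grasp_force: 65.1
41.82 [-0.64  0.72  0.95  1.93 -0.77  0.89  0.7 ] [537.7  19.2  89.7] [ 3.136e+00 -3.000e-03  1.573e+00] F [-3.4  1.6  8.6] op 0.697 65.1
top 49 [0, 0, 0, 0, 0, 2, 0, 4, 2, 10, 15, 4, 0, 0, 0, 0, 0, 0, 4, 8]
circle [528.4   4.2] r 16.6 27 z 98.9 slope deg x,y [-16.9 -16.9]
scene 635 [33, 41, 39, 51, 40, 42, 41, 49, 54, 90, 32, 23, 19, 24, 23, 12, 6, 3, 8, 5]
circle [540.2  15.3] r 30.2 74 z 101.1 slope deg x,y [ 0.3 -0.4]
```

```bash
python3 -m jog '[[[0,0,0,0,0,0],[0,0,0,0,0,0],[0,0,0,0,0,0],[0,0,0,0,0,0],[0,0,0,0,0,0],[0,0,0,0,0,0],[0,0,0,0,0,0],[0,0,0,0,0,0]]]' 1; python3 -m jog '[[[0,0,0.03,0,0,0],[0,0,0.1,0,0,0],[0,0,0.2,0,0,0],[0,0,0.3,0,0,0],[0,0,0.4,0,0,0],[0.02,-0.1,0.45,0,0,0],[0.04,-0.25,0.45,0,0,0],[0.06,-0.4,0.45,0,0,0]]]'; python3 -m jog '[[[0.02,-0.15,0,0,0,0],[0.04,-0.3,0,0,0,0],[0.06,-0.45,0,0,0,0],[0.08,-0.6,0,0,0,0],[0.1,-0.75,0,0,0,0],[0.12,-0.9,0,0,0,0],[0.13,-0.95,0,0,0,0],[0.13,-0.95,0,0,0,0]]]'; python3 lg.py
cat > stk.py <<'E'
from h import *
import sys
# top rim ring and level of the stack
c=cam("top");P=cloud(c).reshape(-1,3);C=np.array([537.6,14.8]);zt=float(sys.argv[1])
s=P[(np.linalg.norm(P[:,:2]-C,axis=1)<45)&(abs(P[:,2]-zt)<7)&(P[:,2]>zt-4)]
(x,y),r=cv2.minEnclosingCircle(s[:,:2].astype(np.float32)); g=np.linalg.lstsq(np.c_[s[:,:2]-[x,y],np.ones(len(s))],s[:,2],rcond=None)[0]
print("stack rim",round(x,1),round(y,1),"r",round(r,1),"z",g[2].round(1),"slope",np.degrees(g[:2]).round(2),len(s))
E
python3 stk.py 105; python3 look.py
```

```text
t: 42.58
tool_pos: [537.6, 19.1, 89.0]
orientation: [3.136, -0.002, 1.573]
ft_force: [0.2, -0.3, 0.2]
opening: 1.0
grasp_force: 0.0
t: 43.25
tool_pos: [550.3, -60.9, 180.2]
orientation: [3.135, -0.002, 1.576]
ft_force: [0.6, -0.5, -1.4]
opening: 0.997
grasp_force: 0.0
t: 43.92
tool_pos: [574.8, -254.7, 179.6]
orientation: [3.136, 0.0, 1.569]
ft_force: [0.6, -1.1, 0.1]
opening: 0.999
grasp_force: 0.0
43.92 [-0.13  0.72  0.95  1.58 -0.63  1.17  0.95] [ 574.8 -254.7  179.6] [3.136 0.    1.569] F [ 0.6 -1.1  0.1] op 0.999 0.0
stack rim 540.8 14.4 r 31.5 z 104.6 slope [-0.39  0.47] 157
[ 938.6 -455.3  374.3   18. ] delta@z150 -
[ 784.3 -232.4   32.   131. ] delta@z150 -
[ 788.6 -388.9   24.3    4. ] delta@z150 -
[ 689.4 -693.5   51.7  111. ] delta@z150 -
[ 690.4 -287.    31.8  133. ] delta@z150 -
[ 437.7 -658.6   64.2  169. ] delta@z150 -
[ 458.6 -384.6   32.2    3. ] delta@z150 [-0.584, -0.671, -0.145, -0.001, 0.002, -0.001]
[ 457.1 -267.    31.9    4. ] delta@z150 [-0.592, -0.082, -0.145, -0.001, 0.002, -0.001]
```

Mould 0 stands level in the well, with its rim at 104.6 mm. Next is mould 1.

```bash
python3 -m jog '[[[0.02,-0.08,-0.1,0,0,0],[0.03,-0.143,-0.25,0,0,0],[0.03,-0.143,-0.35,0,0,0],[0.03,-0.143,-0.4,0,0,0],[0.03,-0.143,-0.4,0,0,0],[0.03,-0.143,-0.4,0,0,0],[0.03,-0.143,-0.4,0,0,0],[0.03,-0.143,-0.4,0,0,0]]]' 1; python3 -m jog '[[[0,0,0,0,0,0],[0,0,0,0,0,0],[0,0,0,0,0,0],[0,0,0,0,0,0],[0,0,0,0,0,0],[0,0,0,0,0,0],[0,0,0,0,0,0],[0,0,0,0,0,0]]]'; python3 tg.py 580.9 -283.3 38; python3 tg.py 586.2 -374.2 38
```

```text
t: 44.68
tool_pos: [582.4, -279.3, 100.6]
orientation: [3.134, -0.001, 1.574]
ft_force: [-0.0, 0.2, 0.7]
opening: 1.0
grasp_force: 0.0
t: 45.35
tool_pos: [581.5, -279.5, 98.9]
orientation: [3.137, -0.002, 1.573]
ft_force: [0.6, 0.4, -0.1]
opening: 1.001
grasp_force: 0.0
38.0 [-0.003, -0.019, -0.305, -0.001, 0.002, -0.001]
38.0 [0.023, -0.473, -0.305, -0.001, 0.002, -0.001]
```

```bash
python3 -m jog '[[[-0.003,-0.019,-0.06,-0.001,0.002,0],[-0.003,-0.019,-0.12,-0.001,0.002,0],[-0.003,-0.019,-0.18,-0.001,0.002,0],[-0.003,-0.019,-0.24,-0.001,0.002,0],[-0.003,-0.019,-0.29,-0.001,0.002,0],[-0.003,-0.019,-0.305,-0.001,0.002,0],[-0.003,-0.019,-0.305,-0.001,0.002,0],[-0.003,-0.019,-0.305,-0.001,0.002,0]]]' 1; python3 lg.py; python3 -m jog '[[[0,0,0,0,0,0],[0,0,0,0,0,0],[0,0,0,0,0,0],[0,0,0,0,0,0],[0,0,0,0,0,0],[0,0,0,0,0,0],[0,0,0,0,0,0],[0,0,0,0,0,0]]]' 0.5; python3 lg.py; python3 -m jog '[[[0,0,0.02,0,0,0],[0,0,0.05,0,0,0],[0,0,0.12,0,0,0],[0,0,0.25,0,0,0],[0,0,0.4,0,0,0],[0,0,0.55,0,0,0],[0,0,0.7,0,0,0],[0,0,0.76,0,0,0]]]'; python3 -m jog '[[[0,0,0,0,0,0],[0,0,0,0,0,0],[0,0,0,0,0,0],[0,0,0,0,0,0],[0,0,0,0,0,0],[0,0,0,0,0,0],[0,0,0,0,0,0],[0,0,0,0,0,0]]]'; python3 lg.py; python3 held.py 581 -283 203; python3 tg.py 539.5 14.8 190
```

```text
t: 46.02
tool_pos: [581.0, -283.4, 37.9]
orientation: [-3.14, 0.001, 1.573]
ft_force: [0.1, 0.7, -0.0]
opening: 1.001
grasp_force: 0.0
46.02 [-0.03  0.89  0.82  1.66 -0.77  0.95  1.1 ] [ 581.  -283.4   37.9] [-3.140e+00  1.000e-03  1.573e+00] F [ 0.1  0.7 -0. ] op 1.001 0.0
t: 46.68
tool_pos: [581.5, -283.7, 39.6]
orientation: [3.141, 0.002, 1.573]
ft_force: [-1.1, 0.6, 7.0]
opening: 0.693
grasp_force: 63.4
46.68 [-0.03  0.88  0.83  1.66 -0.77  0.95  1.1 ] [ 581.5 -283.7   39.6] [3.141e+00 2.000e-03 1.573e+00] F [-1.1  0.6  7. ] op 0.693 63.4
t: 47.35
tool_pos: [581.7, -285.0, 195.6]
orientation: [3.138, 0.005, 1.573]
ft_force: [0.2, -1.8, -1.3]
opening: 0.699
grasp_force: 64.9
t: 48.02
tool_pos: [580.9, -283.3, 189.6]
orientation: [-3.14, 0.001, 1.573]
ft_force: [-0.1, -1.0, -0.7]
opening: 0.695
grasp_force: 64.9
48.02 [-0.08  0.74  0.95  1.51 -0.62  1.22  0.97] [ 580.9 -283.3  189.6] [-3.140e+00  1.000e-03  1.573e+00] F [-0.1 -1.  -0.7] op 0.695 64.9
top 0 [0, 0, 0, 0, 0, 0, 0, 0, 0, 0, 0, 0, 0, 0, 0, 0, 0, 0, 0, 0]
scene 905 [42, 49, 50, 72, 67, 69, 61, 71, 83, 100, 41, 31, 31, 31, 31, 24, 21, 4, 10, 17]
circle [ 583.7 -283. ] r 29.4 98 z 199.7 slope deg x,y [ 0.4 -0.4]
190.0 [-0.207, 1.49, 0.001, 0.0, -0.0, -0.001]
```

```bash
python3 -m jog '[[[-0.01,0.08,0,0,0,0],[-0.03,0.2,0,0,0,0],[-0.05,0.36,0,0,0,0],[-0.08,0.52,0,0,0,0],[-0.1,0.68,0,0,0,0],[-0.12,0.84,0,0,0,0],[-0.13,0.94,0,0,0,0],[-0.14,1,0,0,0,0]]]'; python3 -m jog '[[[-0.01,0.1,0,0,0,0],[-0.03,0.22,0,0,0,0],[-0.05,0.34,0,0,0,0],[-0.06,0.42,0,0,0,0],[-0.067,0.47,0,0,0,0],[-0.067,0.49,0,0,0,0],[-0.067,0.49,0,0,0,0],[-0.067,0.49,0,0,0,0]]]';python3 -m jog '[[[0,0,0,0,0,0],[0,0,0,0,0,0],[0,0,0,0,0,0],[0,0,0,0,0,0],[0,0,0,0,0,0],[0,0,0,0,0,0],[0,0,0,0,0,0],[0,0,0,0,0,0]]]'; python3 lg.py; python3 held.py 538 15 203; python3 held.py 538 15 105; python3 tg.py 539 14.8 125
```

```text
t: 48.78
tool_pos: [553.0, -79.6, 189.7]
orientation: [-3.14, -0.001, 1.577]
ft_force: [0.6, 0.1, -0.7]
opening: 0.691
grasp_force: 64.9
t: 49.45
tool_pos: [539.8, 13.7, 190.2]
orientation: [-3.141, 0.002, 1.572]
ft_force: [-0.3, 0.2, -1.1]
opening: 0.695
grasp_force: 64.9
t: 50.12
tool_pos: [539.6, 14.7, 190.0]
orientation: [-3.141, 0.001, 1.573]
ft_force: [-0.5, -0.6, -1.6]
opening: 0.694
grasp_force: 64.9
50.12 [-0.71  0.62  1.07  1.8  -0.61  1.1   0.58] [539.6  14.7 190. ] [-3.141e+00  1.000e-03  1.573e+00] F [-0.5 -0.6 -1.6] op 0.694 64.9
top 41 [0, 0, 0, 0, 0, 0, 0, 0, 7, 17, 12, 0, 0, 0, 0, 0, 0, 0, 1, 4]
circle [536.3  10.6] r 25.5 31 z 193.8 slope deg x,y [-13.5 -16.8]
scene 820 [34, 45, 54, 56, 56, 69, 53, 65, 71, 90, 34, 30, 27, 28, 37, 25, 20, 6, 9, 11]
circle [542.6  13.8] r 29.7 84 z 199.9 slope deg x,y [-0.2  0.3]
top 69 [0, 0, 1, 3, 2, 3, 3, 7, 6, 18, 25, 0, 1, 0, 0, 0, 0, 0, 0, 0]
circle [539.    9.3] r 24.9 42 z 98.8 slope deg x,y [ -5.4 -14.6]
scene 737 [48, 54, 59, 63, 71, 75, 82, 73, 84, 126, 2, 0, 0, 0, 0, 0, 0, 0, 0, 0]
circle [545.4  13. ] r 29.7 112 z 102.0 slope deg x,y [ 0.5 -0.1]
125.0 [-0.003, -0.0, -0.325, 0.0, -0.0, -0.001]
```

```bash
python3 -m jog '[[[0.008,-0.003,-0.05,0,0,0],[0.008,-0.003,-0.1,0,0,0],[0.008,-0.003,-0.15,0,0,0],[0.008,-0.003,-0.2,0,0,0],[0.008,-0.003,-0.25,0,0,0],[0.008,-0.003,-0.28,0,0,0],[0.008,-0.003,-0.31,0,0,0],[0.008,-0.003,-0.325,0,0,0]]]';python3 lg.py; python3 -m jog '[[[0,0,-0.005,0,0,0],[0,0,-0.01,0,0,0],[0,0,-0.015,0,0,0],[0,0,-0.02,0,0,0],[0,0,-0.025,0,0,0],[0,0,-0.03,0,0,0],[0,0,-0.03,0,0,0],[0,0,-0.03,0,0,0]]]'; python3 lg.py
```

```text
t: 50.98
tool_pos: [540.9, 14.1, 124.0]
orientation: [-3.14, 0.001, 1.573]
ft_force: [0.3, 0.6, -1.2]
opening: 0.694
grasp_force: 64.9
50.98 [-0.66  0.69  0.99  1.88 -0.7   0.97  0.65] [540.9  14.1 124. ] [-3.140e+00  1.000e-03  1.573e+00] F [ 0.3  0.6 -1.2] op 0.694 64.9
t: 51.65
tool_pos: [541.4, 14.1, 119.1]
orientation: [-3.141, 0.001, 1.573]
ft_force: [0.2, -0.6, -1.0]
opening: 0.692
grasp_force: 64.9
51.65 [-0.66  0.7   0.99  1.88 -0.71  0.96  0.66] [541.4  14.1 119.1] [-3.141e+00  1.000e-03  1.573e+00] F [ 0.2 -0.6 -1. ] op 0.692 64.9
```

```bash
python3 -m jog '[[[0,0,-0.004,0,0,0],[0,0,-0.008,0,0,0],[0,0,-0.012,0,0,0],[0,0,-0.014,0,0,0],[0,0,-0.014,0,0,0],[0,0,-0.014,0,0,0],[0,0,-0.014,0,0,0],[0,0,-0.014,0,0,0]]]'; python3 -m jog '[[[0,0,-0.003,0,0,0],[0,0,-0.006,0,0,0],[0,0,-0.008,0,0,0],[0,0,-0.008,0,0,0],[0,0,-0.008,0,0,0],[0,0,-0.008,0,0,0],[0,0,-0.008,0,0,0],[0,0,-0.008,0,0,0]]]'; python3 lg.py
```

```text
t: 52.32
tool_pos: [541.2, 14.1, 116.2]
orientation: [-3.14, 0.001, 1.573]
ft_force: [0.6, 0.3, -0.4]
opening: 0.694
grasp_force: 64.9
t: 52.98
tool_pos: [541.3, 14.1, 114.8]
orientation: [-3.141, 0.001, 1.573]
ft_force: [0.5, 0.2, 5.0]
opening: 0.694
grasp_force: 65.4
52.98 [-0.65  0.7   0.98  1.89 -0.72  0.95  0.67] [541.3  14.1 114.8] [-3.141e+00  1.000e-03  1.573e+00] F [0.5 0.2 5. ] op 0.694 65.4
```

```bash
python3 -m jog '[[[-0.003,0,0,0,0,0],[-0.006,0,0,0,0,0],[-0.009,0.001,0,0,0,0],[-0.012,0.002,0,0,0,0],[-0.015,0.003,0,0,0,0],[-0.017,0.003,0,0,0,0],[-0.017,0.003,0,0,0,0],[-0.017,0.003,0,0,0,0]]]'; python3 lg.py; python3 -m jog '[[[0,0,0,0,0,0],[0,0,0,0,0,0],[0,0,0,0,0,0],[0,0,0,0,0,0],[0,0,0,0,0,0],[0,0,0,0,0,0],[0,0,0,0,0,0],[0,0,0,0,0,0]]]' 1; python3 -m jog '[[[0,0,0.03,0,0,0],[0,0,0.1,0,0,0],[0,0,0.2,0,0,0],[0,0,0.3,0,0,0],[0,0,0.35,0,0,0],[0.02,-0.1,0.35,0,0,0],[0.04,-0.25,0.35,0,0,0],[0.05,-0.4,0.35,0,0,0]]]'; python3 -m jog '[[[0,-0.1,0,0,0,0],[-0.04,-0.2,0,0,0,0],[-0.08,-0.3,0,0,0,0],[-0.14,-0.4,0,0,0,0],[-0.2,-0.5,0,0,0,0],[-0.25,-0.6,0,0,0,0],[-0.3,-0.7,0,0,0,0],[-0.36,-0.75,0,0,0,0]]]'; python3 stk.py 131; python3 look.py | grep '\[.*, '; python3 lg.py
```

```text
t: 53.65
tool_pos: [538.2, 14.6, 114.8]
orientation: [-3.141, 0.001, 1.573]
ft_force: [4.3, 0.2, 5.3]
opening: 0.693
grasp_force: 65.4
53.65 [-0.66  0.7   0.98  1.89 -0.72  0.95  0.67] [538.2  14.6 114.8] [-3.141e+00  1.000e-03  1.573e+00] F [4.3 0.2 5.3] op 0.693 65.4
t: 54.32
tool_pos: [537.7, 14.7, 114.5]
orientation: [-3.14, 0.001, 1.573]
ft_force: [0.9, 0.4, 0.1]
opening: 0.999
grasp_force: 0.0
t: 54.98
tool_pos: [548.4, -64.9, 184.7]
orientation: [-3.141, 0.001, 1.577]
ft_force: [0.1, 0.1, -0.0]
opening: 0.997
grasp_force: 0.0
t: 55.65
tool_pos: [475.1, -217.7, 184.9]
orientation: [-3.141, 0.003, 1.571]
ft_force: [-0.4, 0.3, -0.1]
opening: 1.002
grasp_force: 0.0
stack rim 536.9 15.0 r 31.5 z 129.0 slope [-0.09  0.32] 102
[ 587.8 -375.7   31.7    4. ] delta@z150 [0.571, -0.79, -0.176, 0.001, -0.0, 0.001]
55.75 [-0.25  0.58  1.02  1.85 -0.57  1.04  1.  ] [ 473.6 -217.7  185.1] [-3.140e+00  2.000e-03  1.568e+00] F [-0.4  0.2  0.6] op 0.998 0.0
```

Two moulds are nested straight, with the rim at (536.9, 15.0, 129). Next is mould 2.

```bash
python3 -m jog '[[[0.08,-0.11,0,0,0,0],[0.16,-0.22,0,0,0,0],[0.24,-0.33,0,0,0,0],[0.32,-0.44,-0.1,0,0,0],[0.4,-0.55,-0.2,0,0,0],[0.48,-0.66,-0.3,0,0,0],[0.54,-0.75,-0.4,0,0,0],[0.567,-0.787,-0.425,0,0,0]]]' 1;python3 -m jog '[[[0,0,0,0,0,0],[0,0,0,0,0,0],[0,0,0,0,0,0],[0,0,0,0,0,0],[0,0,0,0,0,0],[0,0,0,0,0,0],[0,0,0,0,0,0],[0,0,0,0,0,0]]]'; python3 lg.py; python3 look.py| grep '\[.*, '; python3 tg.py 587 -375 38
```

```text
t: 56.42
tool_pos: [589.8, -372.7, 95.3]
orientation: [-3.137, -0.001, 1.573]
ft_force: [-1.0, 0.5, -1.3]
opening: 1.001
grasp_force: 0.0
t: 57.08
tool_pos: [589.3, -372.4, 100.0]
orientation: [-3.141, 0.001, 1.573]
ft_force: [-0.4, -0.2, -0.4]
opening: 1.001
grasp_force: 0.0
57.08 [ 0.11  0.88  0.86  1.46 -0.7   1.12  1.09] [ 589.3 -372.4  100. ] [-3.141e+00  1.000e-03  1.573e+00] F [-0.4 -0.2 -0.4] op 1.001 0.0
[ 458.9 -384.3   32.5    4. ] delta@z150 [-0.652, -0.059, 0.251, 0.0, -0.0, -0.001]
38.0 [-0.011, -0.013, -0.309, 0.0, -0.0, -0.001]
```

```bash
python3 -m jog '[[[-0.012,-0.012,-0.06,0,0,0],[-0.012,-0.012,-0.12,0,0,0],[-0.012,-0.012,-0.18,0,0,0],[-0.012,-0.012,-0.24,0,0,0],[-0.012,-0.012,-0.29,0,0,0],[-0.012,-0.012,-0.309,0,0,0],[-0.012,-0.012,-0.309,0,0,0],[-0.012,-0.012,-0.309,0,0,0]]]' 1; python3 -m jog '[[[0,0,0,0,0,0],[0,0,0,0,0,0],[0,0,0,0,0,0],[0,0,0,0,0,0],[0,0,0,0,0,0],[0,0,0,0,0,0],[0,0,0,0,0,0],[0,0,0,0,0,0]]]' 0.5; python3 lg.py; python3 -m jog '[[[0,0,0.02,0,0,0],[0,0,0.05,0,0,0],[0,0,0.12,0,0,0],[0,0,0.25,0,0,0],[0,0,0.4,0,0,0],[0,0,0.55,0,0,0],[0,0,0.7,0,0,0],[0,0,0.835,0,0,0]]]'; python3 -m jog '[[[-0.01,0.08,0,0,0,0],[-0.02,0.2,0,0,0,0],[-0.03,0.36,0,0,0,0],[-0.04,0.52,0,0,0,0],[-0.06,0.68,0,0,0,0],[-0.08,0.84,0,0,0,0],[-0.1,0.94,0,0,0,0],[-0.12,1,0,0,0,0]]]'; python3 lg.py; python3 tg.py 537 15 205; python3 look.py| grep '\[.*, '
```

```text
t: 57.8
tool_pos: [586.8, -375.2, 37.6]
orientation: [-3.14, 0.001, 1.573]
ft_force: [0.3, 0.7, 0.0]
opening: 0.997
grasp_force: 0.0
t: 58.47
tool_pos: [587.2, -375.6, 39.7]
orientation: [3.141, 0.002, 1.573]
ft_force: [-1.0, 1.7, 5.8]
opening: 0.699
grasp_force: 63.8
58.47 [ 0.13  0.94  0.81  1.51 -0.75  1.02  1.14] [ 587.2 -375.6   39.7] [3.141e+00 2.000e-03 1.573e+00] F [-1.   1.7  5.8] op 0.699 63.8
t: 59.13
tool_pos: [586.6, -375.4, 208.2]
orientation: [-3.142, 0.002, 1.573]
ft_force: [-0.8, -0.0, -0.4]
opening: 0.698
grasp_force: 64.8
t: 59.8
tool_pos: [563.0, -171.6, 205.6]
orientation: [-3.141, -0.001, 1.576]
ft_force: [-0.3, -0.9, -1.6]
opening: 0.694
grasp_force: 64.8
59.8 [-0.31  0.65  1.    1.65 -0.59  1.17  0.84] [ 563.  -171.6  205.6] [-3.141e+00 -1.000e-03  1.576e+00] F [-0.3 -0.9 -1.6] op 0.694 64.8
205.0 [-0.13, 0.933, -0.003, -0.0, -0.0, -0.002]
[ 457.  -267.2   31.7    4. ] delta@z150 [-0.528, -0.485, -0.278, -0.001, -0.0, -0.002]
[ 457.7 -384.5   32.3    3. ] delta@z150 [-0.524, -1.072, -0.278, -0.001, -0.0, -0.002]
```

```bash
python3 -m jog '[[[-0.02,0.14,0,0,0,0],[-0.04,0.3,0,0,0,0],[-0.07,0.46,0,0,0,0],[-0.09,0.62,0,0,0,0],[-0.11,0.78,0,0,0,0],[-0.125,0.88,0,0,0,0],[-0.13,0.92,0,0,0,0],[-0.13,0.933,0,0,0,0]]]';python3 -m jog '[[[0,0,0,0,0,0],[0,0,0,0,0,0],[0,0,0,0,0,0],[0,0,0,0,0,0],[0,0,0,0,0,0],[0,0,0,0,0,0],[0,0,0,0,0,0],[0,0,0,0,0,0]]]'; python3 lg.py; python3 held.py 538 15 217|tail -1; python3 held.py 538 15 129|tail -1; python3 tg.py 537 15 145
```

```text
t: 60.52
tool_pos: [536.9, 12.9, 205.4]
orientation: [-3.141, 0.0, 1.576]
ft_force: [-0.4, -0.2, -0.5]
opening: 0.698
grasp_force: 64.9
t: 61.18
tool_pos: [536.8, 11.4, 204.8]
orientation: [-3.14, 0.001, 1.573]
ft_force: [-0.2, -0.4, -1.5]
opening: 0.699
grasp_force: 64.9
61.18 [-0.72  0.6   1.08  1.78 -0.58  1.12  0.56] [536.8  11.4 204.8] [-3.140e+00  1.000e-03  1.573e+00] F [-0.2 -0.4 -1.5] op 0.699 64.9
circle [539.6  11.4] r 29.9 101 z 214.3 slope deg x,y [ 0.1 -0.1]
circle [541.3  13.7] r 29.8 94 z 125.5 slope deg x,y [-0.  -0.4]
145.0 [0.001, 0.017, -0.299, 0.0, -0.0, -0.001]
```

```bash
python3 -m jog '[[[0.006,0.013,-0.05,0,0,0],[0.006,0.013,-0.1,0,0,0],[0.006,0.013,-0.15,0,0,0],[0.006,0.013,-0.2,0,0,0],[0.006,0.013,-0.24,0,0,0],[0.006,0.013,-0.27,0,0,0],[0.006,0.013,-0.285,0,0,0],[0.006,0.013,-0.295,0,0,0]]]'; python3 -m jog '[[[0,0,-0.004,0,0,0],[0,0,-0.008,0,0,0],[0,0,-0.012,0,0,0],[0,0,-0.016,0,0,0],[0,0,-0.018,0,0,0],[0,0,-0.018,0,0,0],[0,0,-0.018,0,0,0],[0,0,-0.018,0,0,0]]]'; python3 lg.py; python3 -m jog '[[[0,0,-0.003,0,0,0],[0,0,-0.006,0,0,0],[0,0,-0.008,0,0,0],[0,0,-0.01,0,0,0],[0,0,-0.01,0,0,0],[0,0,-0.01,0,0,0],[0,0,-0.01,0,0,0],[0,0,-0.01,0,0,0]]]'; python3 lg.py
```

```text
t: 62.05
tool_pos: [537.9, 14.0, 145.2]
orientation: [-3.14, 0.001, 1.573]
ft_force: [-0.6, -0.8, -0.5]
opening: 0.697
grasp_force: 64.9
t: 62.72
tool_pos: [538.1, 14.1, 142.3]
orientation: [-3.141, 0.001, 1.573]
ft_force: [0.3, -0.0, -0.2]
opening: 0.7
grasp_force: 64.9
62.72 [-0.67  0.67  1.01  1.86 -0.67  1.    0.63] [538.1  14.1 142.3] [-3.141e+00  1.000e-03  1.573e+00] F [ 0.3 -0.  -0.2] op 0.7 64.9
t: 63.38
tool_pos: [538.1, 14.2, 140.2]
orientation: [-3.141, 0.001, 1.573]
ft_force: [0.7, -0.2, -1.3]
opening: 0.7
grasp_force: 64.9
63.38 [-0.67  0.67  1.01  1.87 -0.67  0.99  0.63] [538.1  14.2 140.2] [-3.141e+00  1.000e-03  1.573e+00] F [ 0.7 -0.2 -1.3] op 0.7 64.9
```

```bash
python3 -m jog '[[[0,0,-0.002,0,0,0],[0,0,-0.004,0,0,0],[0,0,-0.006,0,0,0],[0,0,-0.008,0,0,0],[0,0,-0.008,0,0,0],[0,0,-0.008,0,0,0],[0,0,-0.008,0,0,0],[0,0,-0.008,0,0,0]]]'; python3 -m jog '[[[0,0,0,0,0,0],[0,0,0,0,0,0],[0,0,0,0,0,0],[0,0,0,0,0,0],[0,0,0,0,0,0],[0,0,0,0,0,0],[0,0,0,0,0,0],[0,0,0,0,0,0]]]' 1; python3 lg.py; python3 -m jog '[[[0,0,0.03,0,0,0],[0,0,0.1,0,0,0],[0,0,0.2,0,0,0],[0,0,0.3,0,0,0],[0,0,0.35,0,0,0],[0.02,-0.1,0.35,0,0,0],[0.04,-0.25,0.35,0,0,0],[0.05,-0.4,0.35,0,0,0]]]'; python3 -m jog '[[[0.02,-0.1,0,0,0,0],[0.04,-0.2,0,0,0,0],[0.08,-0.35,0,0,0,0],[0.1,-0.5,0,0,0,0],[0.1,-0.6,0,0,0,0],[0.1,-0.7,0,0,0,0],[0.1,-0.7,0,0,0,0],[0.1,-0.7,0,0,0,0]]]'; python3 stk.py 154; python3 look.py| grep '\[.*, '; python3 lg.py
```

```text
t: 64.05
tool_pos: [538.4, 14.0, 138.9]
orientation: [-3.141, 0.001, 1.573]
ft_force: [1.0, -0.0, 4.8]
opening: 0.694
grasp_force: 65.4
t: 64.72
tool_pos: [538.0, 14.1, 138.6]
orientation: [-3.14, 0.001, 1.573]
ft_force: [-0.2, 0.7, 0.5]
opening: 1.004
grasp_force: 0.0
64.72 [-0.67  0.67  1.    1.87 -0.67  0.99  0.63] [538.   14.1 138.6] [-3.140e+00  1.000e-03  1.573e+00] F [-0.2  0.7  0.5] op 1.004 0.0
t: 65.38
tool_pos: [548.6, -65.5, 208.7]
orientation: [-3.141, 0.001, 1.577]
ft_force: [0.1, -0.8, -0.5]
opening: 1.001
grasp_force: 0.0
t: 66.05
tool_pos: [567.5, -207.1, 208.6]
orientation: [-3.14, 0.001, 1.571]
ft_force: [0.2, 0.6, 0.2]
opening: 1.0
grasp_force: 0.0
stack rim 536.8 15.2 r 31.4 z 151.9 slope [-0.2  -0.26] 127
[ 457.  -267.3   31.7    4. ] delta@z150 [-0.556, -0.312, -0.292, -0.0, -0.0, -0.001]
[ 458.8 -384.6   32.     3. ] delta@z150 [-0.547, -0.899, -0.292, -0.0, -0.0, -0.001]
66.15 [-0.24  0.67  0.99  1.6  -0.59  1.2   0.87] [ 568.2 -204.8  208.3] [-3.14  -0.     1.574] F [ 0.8  0.3 -0.2] op 1.003 0.0
```

Three moulds are nested, with the rim at (536.8, 15.2, 152). Next is mould 3.

```bash
python3 -m jog '[[[-0.09,-0.05,0,0,0,0],[-0.19,-0.1,-0.05,0,0,0],[-0.29,-0.16,-0.15,0,0,0],[-0.39,-0.22,-0.25,0,0,0],[-0.48,-0.27,-0.35,0,0,0],[-0.54,-0.3,-0.45,0,0,0],[-0.556,-0.312,-0.54,0,0,0],[-0.556,-0.312,-0.54,0,0,0]]]' 1;python3 -m jog '[[[0,0,0,0,0,0],[0,0,0,0,0,0],[0,0,0,0,0,0],[0,0,0,0,0,0],[0,0,0,0,0,0],[0,0,0,0,0,0],[0,0,0,0,0,0],[0,0,0,0,0,0]]]'; python3 lg.py; python3 tg.py 457 -267.3 38
```

```text
t: 66.82
tool_pos: [455.1, -266.3, 98.1]
orientation: [-3.137, -0.002, 1.573]
ft_force: [-0.5, -0.9, -0.2]
opening: 1.001
grasp_force: 0.0
t: 67.48
tool_pos: [456.9, -268.2, 100.7]
orientation: [-3.141, 0.001, 1.573]
ft_force: [0.3, 0.4, 0.6]
opening: 1.001
grasp_force: 0.0
67.48 [-0.06  0.67  0.89  1.93 -0.68  0.87  1.19] [ 456.9 -268.2  100.7] [-3.141e+00  1.000e-03  1.573e+00] F [0.3 0.4 0.6] op 1.001 0.0
38.0 [0.0, 0.005, -0.314, 0.0, -0.0, -0.001]
```

```bash
python3 -m jog '[[[0,0.004,-0.06,0,0,0],[0,0.004,-0.12,0,0,0],[0,0.004,-0.18,0,0,0],[0,0.004,-0.24,0,0,0],[0,0.004,-0.29,0,0,0],[0,0.004,-0.314,0,0,0],[0,0.004,-0.314,0,0,0],[0,0.004,-0.314,0,0,0]]]' 1; python3 -m jog '[[[0,0,0,0,0,0],[0,0,0,0,0,0],[0,0,0,0,0,0],[0,0,0,0,0,0],[0,0,0,0,0,0],[0,0,0,0,0,0],[0,0,0,0,0,0],[0,0,0,0,0,0]]]' 0.5; python3 lg.py; python3 -m jog '[[[0,0,0.02,0,0,0],[0,0,0.06,0,0,0],[0,0,0.14,0,0,0],[0,0,0.28,0,0,0],[0,0,0.45,0,0,0],[0,0,0.62,0,0,0],[0,0,0.8,0,0,0],[0,0,0.96,0,0,0]]]'; python3 -m jog '[[[0.02,0.06,0,0,0,0],[0.05,0.18,0,0,0,0],[0.09,0.32,0,0,0,0],[0.13,0.46,0,0,0,0],[0.17,0.6,0,0,0,0],[0.21,0.74,0,0,0,0],[0.24,0.85,0,0,0,0],[0.26,0.91,0,0,0,0]]]'; python3 -m jog '[[[0.02,0.06,0,0,0,0],[0.04,0.14,0,0,0,0],[0.07,0.24,0,0,0,0],[0.1,0.34,0,0,0,0],[0.12,0.42,0,0,0,0],[0.13,0.47,0,0,0,0],[0.136,0.49,0,0,0,0],[0.136,0.49,0,0,0,0]]]';python3 -m jog '[[[0,0,0,0,0,0],[0,0,0,0,0,0],[0,0,0,0,0,0],[0,0,0,0,0,0],[0,0,0,0,0,0],[0,0,0,0,0,0],[0,0,0,0,0,0],[0,0,0,0,0,0]]]'; python3 lg.py; python3 held.py 538 15 243|tail -1; python3 held.py 538 15 153|tail -1; python3 tg.py 537 15 168
```

```text
t: 68.15
tool_pos: [456.6, -267.7, 37.5]
orientation: [-3.14, 0.001, 1.573]
ft_force: [0.1, 0.0, -0.2]
opening: 0.996
grasp_force: 0.0
t: 68.82
tool_pos: [457.1, -267.8, 39.2]
orientation: [3.141, 0.001, 1.573]
ft_force: [-2.4, 1.9, 10.0]
opening: 0.7
grasp_force: 62.2
68.82 [-0.    0.74  0.79  1.99 -0.79  0.75  1.28] [ 457.1 -267.8   39.2] [3.141e+00 1.000e-03 1.573e+00] F [-2.4  1.9 10. ] op 0.7 62.2
t: 69.48
tool_pos: [456.3, -267.7, 232.6]
orientation: [-3.141, 0.002, 1.572]
ft_force: [1.5, -0.9, -0.6]
opening: 0.697
grasp_force: 64.8
t: 70.15
tool_pos: [509.4, -82.1, 229.9]
orientation: [-3.14, -0.0, 1.577]
ft_force: [0.5, -0.7, -1.4]
opening: 0.699
grasp_force: 64.8
t: 70.82
tool_pos: [536.1, 12.5, 229.8]
orientation: [-3.14, 0.001, 1.574]
ft_force: [0.8, 0.1, -0.3]
opening: 0.696
grasp_force: 64.8
t: 71.48
tool_pos: [536.0, 12.5, 229.8]
orientation: [-3.14, 0.001, 1.573]
ft_force: [-0.5, 0.6, -0.8]
opening: 0.695
grasp_force: 64.8
71.48 [-0.73  0.58  1.1   1.75 -0.56  1.17  0.53] [536.   12.5 229.8] [-3.140e+00  1.000e-03  1.573e+00] F [-0.5  0.6 -0.8] op 0.695 64.8
circle [538.7  12.1] r 29.8 92 z 239.7 slope deg x,y [-0.1  0.4]
circle [540.8  14.3] r 29.9 90 z 149.1 slope deg x,y [-0.1 -0.3]
168.0 [0.005, 0.012, -0.309, 0.0, -0.0, -0.001]
```

```bash
python3 -m jog '[[[0.009,0.011,-0.05,0,0,0],[0.009,0.011,-0.1,0,0,0],[0.009,0.011,-0.15,0,0,0],[0.009,0.011,-0.2,0,0,0],[0.009,0.011,-0.24,0,0,0],[0.009,0.011,-0.27,0,0,0],[0.009,0.011,-0.29,0,0,0],[0.009,0.011,-0.305,0,0,0]]]'; python3 -m jog '[[[0,0,-0.004,0,0,0],[0,0,-0.008,0,0,0],[0,0,-0.012,0,0,0],[0,0,-0.016,0,0,0],[0,0,-0.02,0,0,0],[0,0,-0.02,0,0,0],[0,0,-0.02,0,0,0],[0,0,-0.02,0,0,0]]]'; python3 -m jog '[[[0,0,-0.002,0,0,0],[0,0,-0.004,0,0,0],[0,0,-0.006,0,0,0],[0,0,-0.008,0,0,0],[0,0,-0.01,0,0,0],[0,0,-0.01,0,0,0],[0,0,-0.01,0,0,0],[0,0,-0.01,0,0,0]]]'; python3 lg.py
```

```text
t: 72.35
tool_pos: [537.8, 14.7, 168.2]
orientation: [-3.14, 0.001, 1.573]
ft_force: [0.4, -0.7, -0.6]
opening: 0.693
grasp_force: 64.8
t: 73.02
tool_pos: [538.1, 14.7, 165.0]
orientation: [-3.141, 0.001, 1.573]
ft_force: [0.5, 0.4, 0.3]
opening: 0.695
grasp_force: 64.9
t: 73.68
tool_pos: [538.4, 14.3, 163.6]
orientation: [3.141, 0.001, 1.573]
ft_force: [0.5, 0.1, 7.5]
opening: 0.697
grasp_force: 65.5
73.68 [-0.69  0.64  1.04  1.84 -0.64  1.04  0.6 ] [538.4  14.3 163.6] [3.141e+00 1.000e-03 1.573e+00] F [0.5 0.1 7.5] op 0.697 65.5
```

```bash
python3 -m jog '[[[0,0,0,0,0,0],[0,0,0,0,0,0],[0,0,0,0,0,0],[0,0,0,0,0,0],[0,0,0,0,0,0],[0,0,0,0,0,0],[0,0,0,0,0,0],[0,0,0,0,0,0]]]' 1; python3 -m jog '[[[0,0,0.03,0,0,0],[0,0,0.1,0,0,0],[0,0,0.2,0,0,0],[0,0,0.3,0,0,0],[0,0,0.35,0,0,0],[0.02,-0.1,0.35,0,0,0],[0.04,-0.25,0.35,0,0,0],[0.05,-0.4,0.35,0,0,0]]]'; python3 -m jog '[[[0.02,-0.1,0,0,0,0],[0.04,-0.2,0,0,0,0],[0.06,-0.35,0,0,0,0],[0.06,-0.5,0,0,0,0],[0.06,-0.6,0,0,0,0],[0.06,-0.7,0,0,0,0],[0.06,-0.8,0,0,0,0],[0.06,-0.9,0,0,0,0]]]'; python3 stk.py 177; python3 look.py| grep '\[.*, '; python3 lg.py
```

```text
t: 74.35
tool_pos: [537.8, 14.8, 162.7]
orientation: [-3.14, 0.001, 1.573]
ft_force: [0.0, -0.0, 1.0]
opening: 0.996
grasp_force: 0.0
t: 75.02
tool_pos: [548.4, -65.0, 232.9]
orientation: [-3.141, 0.001, 1.577]
ft_force: [0.6, -0.6, -0.5]
opening: 0.996
grasp_force: 0.0
t: 75.68
tool_pos: [559.6, -246.2, 232.7]
orientation: [-3.14, 0.001, 1.573]
ft_force: [0.3, 0.3, -0.5]
opening: 1.0
grasp_force: 0.0
stack rim 537.3 14.9 r 31.7 z 176.5 slope [ 0.13 -0.07] 181
[ 458.9 -384.4   32.6    4. ] delta@z150 [-0.498, -0.676, -0.416, 0.001, -0.0, 0.001]
75.78 [-0.16  0.66  0.99  1.54 -0.57  1.25  0.91] [ 558.5 -249.2  233.1] [-3.140e+00  3.000e-03  1.568e+00] F [-0.6 -1.5  0. ] op 0.996 0.0
```

Four moulds are nested. The last is mould 4.

```bash
python3 -m jog '[[[-0.07,-0.1,0,0,0,0],[-0.15,-0.2,-0.1,0,0,0],[-0.23,-0.31,-0.2,0,0,0],[-0.31,-0.42,-0.3,0,0,0],[-0.39,-0.53,-0.4,0,0,0],[-0.46,-0.62,-0.5,0,0,0],[-0.499,-0.676,-0.6,0,0,0],[-0.499,-0.676,-0.665,0,0,0]]]' 1;python3 -m jog '[[[0,0,0,0,0,0],[0,0,0,0,0,0],[0,0,0,0,0,0],[0,0,0,0,0,0],[0,0,0,0,0,0],[0,0,0,0,0,0],[0,0,0,0,0,0],[0,0,0,0,0,0]]]'; python3 lg.py; python3 tg.py 458.6 -384.4 38
```

```text
t: 76.45
tool_pos: [457.2, -382.4, 98.5]
orientation: [-3.139, 0.002, 1.569]
ft_force: [0.3, -0.0, -0.3]
opening: 0.998
grasp_force: 0.0
t: 77.12
tool_pos: [460.2, -380.4, 100.1]
orientation: [-3.141, 0.001, 1.573]
ft_force: [0.5, -0.7, -0.3]
opening: 0.999
grasp_force: 0.0
77.12 [ 0.16  0.75  0.86  1.75 -0.68  0.96  1.3 ] [ 460.2 -380.4  100.1] [-3.141e+00  1.000e-03  1.573e+00] F [ 0.5 -0.7 -0.3] op 0.999 0.0
38.0 [-0.008, -0.02, -0.31, 0.0, -0.0, -0.001]
```

```bash
python3 -m jog '[[[-0.008,-0.02,-0.06,0,0,0],[-0.008,-0.02,-0.12,0,0,0],[-0.008,-0.02,-0.18,0,0,0],[-0.008,-0.02,-0.24,0,0,0],[-0.008,-0.02,-0.29,0,0,0],[-0.008,-0.02,-0.31,0,0,0],[-0.008,-0.02,-0.31,0,0,0],[-0.008,-0.02,-0.31,0,0,0]]]' 1; python3 -m jog '[[[0,0,0,0,0,0],[0,0,0,0,0,0],[0,0,0,0,0,0],[0,0,0,0,0,0],[0,0,0,0,0,0],[0,0,0,0,0,0],[0,0,0,0,0,0],[0,0,0,0,0,0]]]' 0.5; python3 lg.py; python3 -m jog '[[[0,0,0.02,0,0,0],[0,0,0.06,0,0,0],[0,0,0.14,0,0,0],[0,0,0.28,0,0,0],[0,0,0.45,0,0,0],[0,0,0.63,0,0,0],[0,0,0.82,0,0,0],[0,0,1,0,0,0]]]'; python3 -m jog '[[[0.01,0.05,0.04,0,0,0],[0.03,0.16,0.08,0,0,0],[0.06,0.3,0.08,0,0,0],[0.09,0.45,0.08,0,0,0],[0.12,0.6,0.08,0,0,0],[0.15,0.76,0.08,0,0,0],[0.18,0.9,0.08,0,0,0],[0.195,1,0.08,0,0,0]]]'; python3 -m jog '[[[0.02,0.1,0,0,0,0],[0.05,0.25,0,0,0,0],[0.08,0.42,0,0,0,0],[0.11,0.58,0,0,0,0],[0.14,0.74,0,0,0,0],[0.17,0.88,0,0,0,0],[0.19,0.96,0,0,0,0],[0.195,0.99,0,0,0,0]]]';python3 -m jog '[[[0,0,0,0,0,0],[0,0,0,0,0,0],[0,0,0,0,0,0],[0,0,0,0,0,0],[0,0,0,0,0,0],[0,0,0,0,0,0],[0,0,0,0,0,0],[0,0,0,0,0,0]]]'; python3 lg.py; python3 held.py 538 15 268|tail -1; python3 held.py 538 15 177|tail -1; python3 tg.py 537.5 14.8 193
```

```text
t: 77.78
tool_pos: [458.3, -384.6, 37.6]
orientation: [-3.14, 0.001, 1.573]
ft_force: [0.1, -0.9, -0.1]
opening: 0.999
grasp_force: 0.0
t: 78.45
tool_pos: [458.7, -384.9, 39.5]
orientation: [3.141, 0.002, 1.573]
ft_force: [-1.8, 2.6, 10.2]
opening: 0.698
grasp_force: 62.6
78.45 [ 0.2   0.82  0.79  1.8  -0.76  0.85  1.37] [ 458.7 -384.9   39.5] [3.141e+00 2.000e-03 1.573e+00] F [-1.8  2.6 10.2] op 0.698 62.6
t: 79.12
tool_pos: [457.9, -384.4, 240.4]
orientation: [-3.14, 0.002, 1.572]
ft_force: [1.5, -0.5, -1.6]
opening: 0.698
grasp_force: 64.8
t: 79.78
tool_pos: [498.0, -181.1, 253.7]
orientation: [-3.14, -0.001, 1.576]
ft_force: [0.2, -0.6, -0.8]
opening: 0.701
grasp_force: 64.8
t: 80.45
tool_pos: [536.8, 17.5, 253.3]
orientation: [-3.14, -0.0, 1.578]
ft_force: [-0.4, 0.1, -1.4]
opening: 0.694
grasp_force: 64.8
t: 81.12
tool_pos: [536.4, 13.2, 253.8]
orientation: [-3.141, 0.001, 1.573]
ft_force: [-0.6, 0.4, -1.0]
opening: 0.699
grasp_force: 64.8
81.12 [-0.75  0.55  1.12  1.71 -0.53  1.22  0.5 ] [536.4  13.2 253.8] [-3.141e+00  1.000e-03  1.573e+00] F [-0.6  0.4 -1. ] op 0.699 64.8
circle [539.1  13.1] r 29.9 81 z 264.1 slope deg x,y [ 0.3 -0.2]
circle [541.1  13.9] r 29.8 116 z 174.0 slope deg x,y [0.5 0.2]
193.0 [0.005, 0.006, -0.304, 0.0, -0.0, -0.001]
```

Contact is expected at TCP ≈187. I lower in stages.

```bash
python3 -m jog '[[[0.008,0.006,-0.05,0,0,0],[0.008,0.006,-0.1,0,0,0],[0.008,0.006,-0.15,0,0,0],[0.008,0.006,-0.2,0,0,0],[0.008,0.006,-0.24,0,0,0],[0.008,0.006,-0.27,0,0,0],[0.008,0.006,-0.29,0,0,0],[0.008,0.006,-0.304,0,0,0]]]'; python3 -m jog '[[[0,0,-0.004,0,0,0],[0,0,-0.008,0,0,0],[0,0,-0.012,0,0,0],[0,0,-0.016,0,0,0],[0,0,-0.018,0,0,0],[0,0,-0.018,0,0,0],[0,0,-0.018,0,0,0],[0,0,-0.018,0,0,0]]]'; python3 -m jog '[[[0,0,-0.002,0,0,0],[0,0,-0.004,0,0,0],[0,0,-0.006,0,0,0],[0,0,-0.008,0,0,0],[0,0,-0.01,0,0,0],[0,0,-0.01,0,0,0],[0,0,-0.01,0,0,0],[0,0,-0.01,0,0,0]]]'; python3 lg.py
```

```text
t: 81.98
tool_pos: [538.0, 14.6, 192.4]
orientation: [-3.14, 0.001, 1.573]
ft_force: [0.1, 0.1, -1.3]
opening: 0.696
grasp_force: 64.8
t: 82.65
tool_pos: [538.2, 14.7, 189.5]
orientation: [-3.141, 0.001, 1.573]
ft_force: [0.3, -0.8, -0.4]
opening: 0.697
grasp_force: 64.9
t: 83.32
tool_pos: [538.1, 14.7, 187.4]
orientation: [-3.141, 0.001, 1.573]
ft_force: [0.7, -1.1, 0.2]
opening: 0.695
grasp_force: 64.9
83.32 [-0.71  0.62  1.06  1.8  -0.6   1.09  0.57] [538.1  14.7 187.4] [-3.141e+00  1.000e-03  1.573e+00] F [ 0.7 -1.1  0.2] op 0.695 64.9
```

```bash
python3 -m jog '[[[0,0,-0.002,0,0,0],[0,0,-0.003,0,0,0],[0,0,-0.004,0,0,0],[0,0,-0.005,0,0,0],[0,0,-0.005,0,0,0],[0,0,-0.005,0,0,0],[0,0,-0.005,0,0,0],[0,0,-0.005,0,0,0]]]'; python3 -m jog '[[[0,0,0,0,0,0],[0,0,0,0,0,0],[0,0,0,0,0,0],[0,0,0,0,0,0],[0,0,0,0,0,0],[0,0,0,0,0,0],[0,0,0,0,0,0],[0,0,0,0,0,0]]]' 1; python3 -m jog '[[[0,0,0.03,0,0,0],[0,0,0.1,0,0,0],[0,0,0.2,0,0,0],[0,0,0.3,0,0,0],[0,0,0.35,0,0,0],[0.02,-0.1,0.35,0,0,0],[0.04,-0.25,0.35,0,0,0],[0.05,-0.4,0.35,0,0,0]]]'; python3 -m jog '[[[0.02,-0.1,0,0,0,0],[0.04,-0.2,0,0,0,0],[0.06,-0.35,0,0,0,0],[0.06,-0.5,0,0,0,0],[0.06,-0.6,0,0,0,0],[0.06,-0.7,0,0,0,0],[0.06,-0.8,0,0,0,0],[0.06,-0.8,0,0,0,0]]]'; python3 stk.py 201; python3 look.py| grep '\[.*, '; python3 - <<'E'
from h import *
c=cam("scene"); cv2.imwrite("pics/end.png",cv2.resize(c["frame"][60:320,140:480],None,fx=2,fy=2))
c=cam("top");P=cloud(c).reshape(-1,3);C=np.array([538.3,14.35]); a=np.radians(110.55);S=np.array([np.cos(a),np.sin(a)]);d=P[:,:2]-C;u=d@S;v=d@[-S[1],S[0]]
ok=(abs(P[:,2]-57)<5)&(abs(v)<36)&(abs(u)<70);print(cv2.minAreaRect(P[ok,:2].astype(np.float32)),np.median(P[ok&(u>35),2]),np.median(P[ok&(u<-35),2]))
E
```

```text
t: 83.98
tool_pos: [538.2, 14.7, 186.6]
orientation: [-3.141, 0.001, 1.573]
ft_force: [0.2, -1.2, 4.4]
opening: 0.697
grasp_force: 65.3
t: 84.65
tool_pos: [538.0, 14.8, 186.4]
orientation: [-3.14, 0.001, 1.573]
ft_force: [-0.3, -0.8, 0.3]
opening: 1.0
grasp_force: 0.0
t: 85.32
tool_pos: [548.6, -65.0, 256.4]
orientation: [-3.141, 0.001, 1.577]
ft_force: [-0.1, -0.4, -0.1]
opening: 1.002
grasp_force: 0.0
t: 85.98
tool_pos: [558.6, -229.9, 256.8]
orientation: [-3.14, 0.004, 1.568]
ft_force: [-1.3, -0.6, -0.3]
opening: 0.999
grasp_force: 0.0
stack rim 537.2 15.0 r 31.6 z 199.7 slope [-0.07 -0.06] 173
((537.9932861328125, 14.569831848144531), (64.08048248291016, 130.25668334960938), 20.542306900024414) 57.147802982006624 56.908121634691724
```

View pics/end.png

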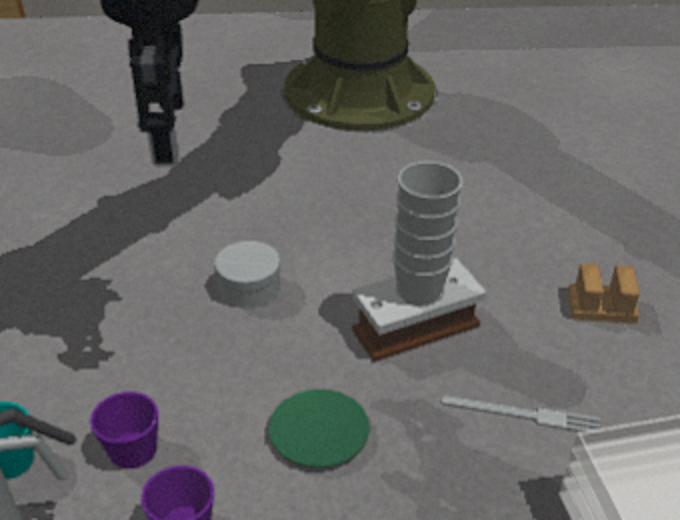

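The final picture shows a straight stack of five moulds at (430,230) in the well of the seated plate. The tin, saucer and fork are where they were, and the arm is clear. I hand in.

```bash
python3 -c "
from station import manip; print(manip.hand_in())"
```

```text
the job is handed in; nothing more can be done
None
```

The job is handed in at about 86 s of robot time, with no verdict returned: the plate is turned over and seated on both pins well side up, all five moulds stand in one straight stack in the well, and the tin, saucer and fork were left where they were.

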